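# Slide a bobbin cheek off its stock slide and fit it on the arbor

## Robot

A 7-joint arm with a two-finger parallel gripper is mounted at the origin on the work surface. World frame = base frame: x ahead of the robot, y to its left, z up, the work surface at z = 0. Lengths are in m, angles in degrees, forces in N, time in s.
With the tool pointing down it reaches from about 0.4 to 0.925 m from the base axis. Payload 4.1 kg.
Tool frame: the origin (TCP) lies on the centre line of the jaws, within the pads' length; the fingertips stand 25 mm ahead of it and the grasp point (between the pads) lies 6 mm ahead of it; z points along the fingers, y is the direction in which the jaws open and shut (so a half turn about z gives the same grasp; the last joint's range is limited). The gripper opens to 85 mm and grips with 20 to 120 N. Pads are 22 mm wide; open, the fingers measure 114 mm over their backs; the gripper's body (76 mm by 85 mm) begins 54 mm behind the grasp point. The pads swing forward as they close: fully open they stand 13 mm farther back than shut.
Start: joints at [-82.907, 22.827, 2.584, 88.041, -1.071, 69.15, -2.905], TCP at [0.144, 0.634, 0.256] pointing down, gripper open.
Joint ranges: [-161.44, 161.44], [-28.35, 127.94], [-78.24, 83.42], [0, 140.83], [-78.03, 258.03], [13.02, 114.36], [-168.23, 168.23]. Speed limits (degrees/s): [147.25, 147.25, 180, 180, 180, 180, 180].

## Interface

Orientations are given as a 3x3 rotation matrix whose columns are the frame's x, y, z axes.
In Python, from cell import robot, vision, nets gives the robot as it stands.
- The arm moves only by the tool servo_tool, never from a script. Its argument "motion" is text: rows parted by semicolons, each of 6 numbers parted by spaces: the shift along the tool's x, y, z in mm, then the turn, a rotation vector about the tool's x, y, z in degrees. A call has 1 to 12 rows; each row is the pose to reach, as a shift and turn from the pose commanded when the call began, along the tool's axes at that moment; what a row does not reach only later rows make up. A row lasts 1/10 s, in which the tool goes at most 50 mm and 8.59 degrees, less where a joint would pass 70% of its speed; a pose out of reach is approached as far as the arm can. A call with a gripper value outside its range is refused whole. "claw" is the opening in per cent of the stroke, from 0 (shut) to 100 (fully open), set as the call begins (left out, the last holds). The fingers move at their own pace and stop on an object; the grip force is fixed at half the most. Time passes only in rows, so rows that repeat a pose let the fingers close. It gives the time, the measured TCP pose, the force and the opening at its end, in the units of the state.
- robot.get_state(): the state, without advancing time (a new reading comes with each control period).
- vision.grab_frame(name): name is "side" or "top"; returns (picture, depth): 480x640x3 uint8, red, green, blue; 480x640 float32, m along the optical axis (not along the pixel's ray), 0 where there is no reading.
- vision.camera_params(name): a dict with "fx", "fy", "cx", "cy" (pixels), "position" and "orientation" of the camera in the world. Camera axes: x right, y down, z forward; pixel columns grow to the right and rows downward; lengths in m; the calibration is good to about 2 mm. A picture is of the moment at which its call begins. camera_params takes no time and is no camera call.
- robot.finish_job(): hands the job in, once; it reports no verdict.
Trained networks look in the newest picture that a camera, given by its name, has taken for a name from the list of things; names that differ only in an ending like _2 or _b are one class to them, and where a whole thing is asked for, a point or a joint stands for the part that bears it (a point fixed in the world has none). Each returns a list of dicts, best first, with "score" (0 to 1); they miss things now and then, are a little off and sometimes report something else, mostly with a low value. They report only what shows in the picture. A call takes as long as a camera call. They do not tell look-alikes from the thing itself.
- nets.recognise(camera, query): "xy" ([column, row] in pixels, amid what is visible of it).
- nets.place_of(camera, query): "xy" ([column, row] in pixels: a listed point, or the origin of a listed thing).
The state is a dict: "clock": time; "joint_pos": joint angles; "dq": joint speeds; "joint_efforts": joint torques, N m; "tool_pos": TCP position; "tool_rot": TCP orientation; "force": force on the tool from outside, world axes, zero at the start; "ft_torque": the same for the moment, N m; "width": finger opening in m.
Only numpy, scipy, OpenCV 4.12 (cv2) and the standard library are available. Lean on these libraries where they do the work, as an engineer would, in place of code of your own. Each camera call takes 0.05 s, during which the arm holds its last target.

## Task

Slide the flat orange bobbin cheek along its stock slide until its front end overhangs the open front far enough to be pinched by its two long edges while the rest still lies flat, then pinch it there, lift it off, thread its hole over the upright arbor post and lower it, held level, until it just rests on the stop collar, and let go. The cheek is brittle: press and set it down gently, never drop it or force it askew on the post, and leave the white bobbin, red roller and screwdriver where they are.

Things in the scene. Friction and masses are not known exactly. Their poses are not given: they have to be found in the camera images.
- cheek: thin brittle orange board, 120 (own x) by 64 (own y) by 3 mm, about 50 g, round 24 mm through hole in its middle; origin at the centre of its underside (the hole's centre). Starts flat in the slide, x along the slide's x. Pinch it across its 64 mm width at the overhanging end. Pressed onto slide or arbor with over 25 N it cracks: touch at 10 mm/s or less; a steady 4 to 8 N down drags it along.
- slide: fixed aluminium stock slide; origin at the centre of its flat bed's surface, 42 to 54 mm above the bench. Bed 190 (own x) by 86 (own y) mm, tilted 3 degrees: it rises towards its open front end (own -x, robot side), which has a straight edge. A rail 9 mm wide, 12 mm high runs along each long side (channel 68 mm wide); a blue stop bar 6 mm thick closes the far end (+x).
- slide_lip (a point): middle of the bed's open front edge, on the bed's surface, 95 mm along own -x from the slide's origin; axes as the slide's
- arbor: fixed upright arbor: round foot of 90 mm diameter, 12 mm high, and a round steel post of 20 mm diameter; origin at the centre of its underside on the bench. A stop collar with a flat aluminium disc of 64 mm diameter is clamped on the post; its top lies anywhere from 45 to 81 mm above the bench and is not measured: find it by feel. The cheek comes to rest flat on that disc.
- arbor_tip (a point): centre of the top of the arbor's post, 111 mm above the bench; the post's last 8 mm taper from 20 to 10 mm diameter. The seated cheek's hole lies round the post, its origin 30 to 66 mm below this point (as high as the collar stands); any yaw will do.
- bobbin: bystander: white plastic bobbin standing upright, 60 mm diameter, 65 mm high; origin at the centre of its underside
- roller: bystander: red cylinder standing upright, 52 mm diameter, 75 mm high; origin at the centre of its underside
- driver: bystander: green-handled screwdriver lying flat along its own x, about 0.2 m long; origin under its middle
There are look-alikes about, which are no part of the job. What is shaped like the arbor but purple is not meant.

How it is judged (in metres and radians):
On the way, in this order (a step that is already met when the one before it is completed fails the run):
1. the cheek's front end overhangs the slide's front edge by more than 22 mm while the cheek lies flat on the slide (x of cheek in the frame of slide between -0.1 and -0.057 m and z of cheek in the frame of slide between -0.002 and 0.002 m and angle between the z axis of cheek and the z axis of slide, either way round below 0.04 rad), for 0.2 s.
2. the cheek is held by the fingers, clear above the slide (z of cheek in the frame of slide above 0.015 m and contact force between cheek and the fingers above 0.5 N and contact force between cheek and slide below 0.05 N), for 0.2 s.
3. the cheek is threaded on the post and rests on the collar, touching the arbor, while still held by the fingers (horizontal distance between cheek and arbor_tip below 0.006 m and z of cheek in the frame of arbor_tip below -0.026 m and contact force between cheek and arbor above 0.3 N and contact force between cheek and the fingers above 0.5 N), for 0.1 s.
At the end, for the whole second after the job is handed in: the cheek lies level (within 0.04 rad) on the arbor's collar with the post through its hole: centre within 5 mm of the post's axis and 28 to 68 mm below the post's top, resting on the arbor, at rest and released (horizontal distance between cheek and arbor_tip below 0.005 m and z of cheek in the frame of arbor_tip between -0.068 and -0.028 m and contact force between cheek and arbor above 0.15 N and angle between cheek's own z axis and vertical below 0.04 rad and linear speed of cheek below 0.02 m/s and contact force between cheek and the fingers below 0.05 N); the robot touches nothing.
It fails at once if the cheek is pressed against the slide or the arbor with more than 25 N (contact force between cheek and slide above 25 N or contact force between cheek and arbor above 25 N).
It fails at once if the cheek drops down the post (faster than 0.25 m/s) instead of being lowered (horizontal distance between cheek and arbor_tip below 0.008 m and z of cheek in the frame of arbor_tip below -0.008 m and linear speed of cheek above 0.25 m/s).
It fails at once if the cheek is forced askew on the post (over 0.1 rad from level) (horizontal distance between cheek and arbor_tip below 0.008 m and z of cheek in the frame of arbor_tip below -0.012 m and angle between cheek's own z axis and vertical above 0.1 rad).
It fails at once if the cheek falls to the bench (height (world z) of cheek below 0.022 m).
It fails at once if the bobbin, roller or screwdriver is moved more than 20 mm (distance of any of bobbin, roller, driver from where it was at the start of the episode above 0.02 m).
It also fails if it takes over 64 s, if anything falls off the work surface, if the arm or the gripper's body presses on something with over 40 N, if the wrist force passes 120 N, or if a joint passes its speed limit or range.

## Working session

There is one attempt and no reset: what is moved stays moved. The work goes in short steps, Python scripts to look and compute and a tool call to move; the robot and the scene stay as the last step left them, time stands still between calls to the robot, and variables do not carry over. Pictures are saved under pics/ and viewed, and the job is handed in when it is done.

Besides the shell and the picture viewer there is one more tool, called after "Emit:" in YAML: its name, and indented under it one key for each argument. servo_tool: Moves the arm, as the interface text tells. Its arguments: {"type":"object","properties":{"motion":{"type":"string"},"claw":{"type":"number"}},"required":["motion"]}

```bash
ls; mkdir -p pics
python3 - <<'E'
from cell import robot, vision, nets
import cv2,json,numpy as np
s=robot.get_state(); print(s)
for c in("side","top"):
    p,d=vision.grab_frame(c); cv2.imwrite(f"pics/{c}0.png",p[:,:,::-1]); np.save(f"pics/{c}0.npy",d)
    print(c,vision.camera_params(c))
    for q in("cheek","slide","slide_lip","arbor","arbor_tip","bobbin","roller","driver"):
        print(q,[(np.round(r["xy"],1).tolist(),round(r["score"],2)) for r in nets.place_of(c,q)][:4])
print(robot.get_state()["clock"])
E
```

```text
pics
{'clock': 0.0, 'joint_pos': array([-82.90632373,  22.87321461,   2.58077122,  88.11458576,
        -1.07114095,  69.15100941,  -2.9048644 ]), 'dq': array([-0.00098807, -0.00544984,  0.03576504,  0.01173372, -0.01186313,
        0.07116176, -0.07101199]), 'joint_efforts': array([-4.48572746e-04, -4.75128579e+01,  1.36431523e+00, -2.54219878e+01,
        1.15573767e-02,  9.48087807e-03, -8.02280375e-07]), 'tool_pos': array([0.1434815 , 0.63335629, 0.25524581]), 'tool_rot': array([[-9.75304229e-01,  2.20865509e-01, -2.97581451e-04],
       [ 2.20865661e-01,  9.75302232e-01, -1.97896781e-03],
       [-1.46853881e-04, -1.99582120e-03, -9.99997998e-01]]), 'force': array([ 0.14693619,  0.74658399, -1.06177803]), 'ft_torque': array([ 0.02276307, -0.028119  ,  0.03025815]), 'width': 0.0855515879343287}
side {'fx': 441.38153178309466, 'fy': 441.38153178309466, 'cx': 316.0240551134355, 'cy': 243.54182660393042, 'position': array([0.35588087, 0.63885994, 0.52141   ]), 'orientation': array([[-0.9481131 , -0.14745364,  0.28167175],
       [-0.3174525 ,  0.48776091, -0.81321166],
       [-0.01
[... 447 characters left out ...]
: 586.0659216830495, 'fy': 586.0659216830495, 'cx': 308.17757426018824, 'cy': 245.1412457770528, 'position': array([ 0.48745257, -0.05298651,  1.19383747]), 'orientation': array([[ 0.01404065, -0.99662642,  0.08086184],
       [-0.99986575, -0.01331105,  0.00955489],
       [-0.00844631, -0.08098514, -0.99667952]])}
cheek [([282.4, 206.8], 0.64)]
slide [([289.4, 211.1], 0.87)]
slide_lip [([289.8, 257.2], 0.86)]
arbor [([493.8, 277.1], 0.85), ([428.4, 271.6], 0.68), ([438.7, 268.6], 0.58), ([446.3, 340.0], 0.56)]
arbor_tip [([438.4, 267.5], 0.87), ([460.9, 344.4], 0.79)]
bobbin [([161.4, 277.4], 0.88)]
roller [([388.0, 165.7], 0.78)]
driver [([166.3, 181.2], 0.82), ([291.5, 259.2], 0.69)]
0.9
```

View pics/side0.png

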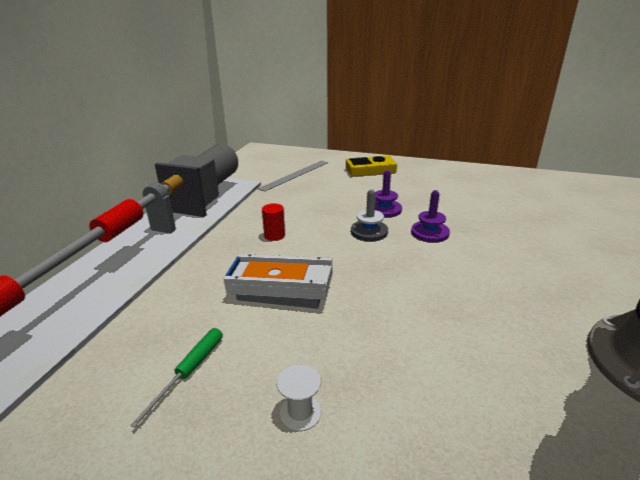

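View pics/top0.png

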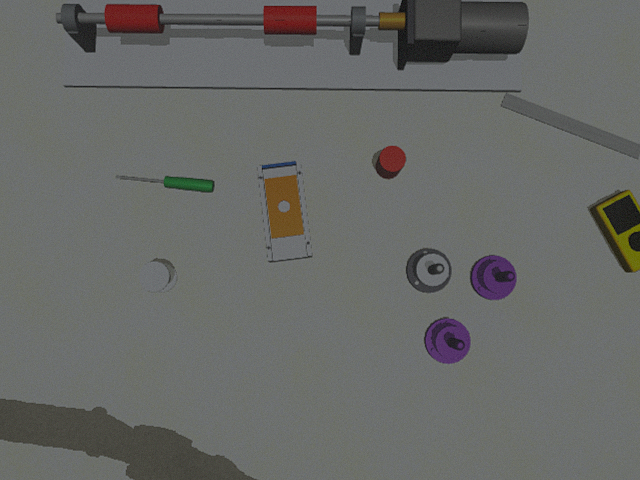

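The side view has three arbor-shaped things: a grey/aluminium one at (370,215), and purple ones at (387,195) and (431,220). In the top view the grey one is at (430,270) and the purple ones are at (494,277) and (447,341). The grey one fits because purple is excluded. Next I'll check it in a crop and measure.

```bash
cat > h.py <<'E'
import numpy as np,cv2
from cell import robot, vision, nets
def ray(c,uv):
    p=vision.camera_params(c); R=np.array(p["orientation"]); 
    v=R@np.array([(uv[0]-p["cx"])/p["fx"],(uv[1]-p["cy"])/p["fy"],1.]); return np.array(p["position"]),v
def atz(c,uv,z):
    o,v=ray(c,uv); return o+v*(z-o[2])/v[2]
def cloud(c,d):
    p=vision.camera_params(c); v,u=np.mgrid[:480,:640]
    P=np.stack([(u-p["cx"])/p["fx"]*d,(v-p["cy"])/p["fy"]*d,d],-1)
    return P@np.array(p["orientation"]).T+np.array(p["position"])
def tri(a,b):
    (o1,v1),(o2,v2)=a,b; A=np.stack([v1,-v2],1); t=np.linalg.lstsq(A,o2-o1,rcond=None)[0]
    p,q=o1+t[0]*v1,o2+t[1]*v2; return (p+q)/2,np.linalg.norm(p-q)
def proj(c,X):
    p=vision.camera_params(c); q=(np.atleast_2d(X)-p["position"])@np.array(p["orientation"])
    return np.c_[q[:,0]/q[:,2]*p["fx"]+p["cx"],q[:,1]/q[:,2]*p["fy"]+p["cy"]]
E
python3 - <<'E'
from h import *
t=cv2.imread("pics/top0.png"); s=cv2.imread("pics/side0.png")
a=cv2.resize(t[150:350,240:500],None,fx=3,fy=3,interpolation=cv2.INTER_CUBIC); cv2.imwrite("pics/tc.png",np.clip(a*1.5,0,255).astype(np.uint8))
b=cv2.resize(s[170:310,210:450],None,fx=3.3,fy=3.3,interpolation=cv2.INTER_CUBIC); cv2.imwrite("pics/sc.png",b)
print("tip tri",tri(ray("top",(438.4,267.5)),ray("side",(368.6,187.6))))
print("tip top@.111",atz("top",(438.4,267.5),.111),"side@",atz("side",(368.6,187.6),.111))
print("lip tri",tri(ray("top",(289.8,257.2)),ray("side",(329.1,275.1))))
print("cheek",tri(ray("top",(282.4,206.8)),ray("side",(273.3,270.5))))
print("slide",tri(ray("top",(289.4,211.1)),ray("side",(278.1,275.2))))
for n,uv in dict(bob=(161,277),rol=(391,162),drv=(190,184)).items(): print(n,atz("top",uv,.06 if n!="drv" else .02))
for c in("top","side"):
    d=np.load(f"pics/{c}0.npy"); P=cloud(c,d); im=cv2.imread(f"pics/{c}0.png"); hsv=cv2.cvtColor(im,cv2.COLOR_BGR2HSV)
    m=(hsv[...,0]>5)&(hsv[...,0]<20)&(hsv[...,1]>190)&(d>0)
    m[:, :]&=(P[...,2]<.09)&(P[...,2]>.03)&(np.abs(P[...,0]-.55)<.12)&(np.abs(P[...,1])<.12)
    X=P[m]; print(c,m.sum(),"cheek mean",X.mean(0)); 
    A=np.c_[X[:,:2],np.ones(len(X))]; k=np.linalg.lstsq(A,X[:,2],rcond=None)[0]; print("plane",k,np.degrees(np.arctan(np.hypot(*k[:2]))))
    print(cv2.minAreaRect((X[:,:2]*1000).astype(np.float32)))
    q=np.argwhere(m)
E
```

```text
tip tri (array([ 0.54079261, -0.28149351,  0.11615182]), np.float64(0.007942310165852182))
tip top@.111 [ 0.53713775 -0.28338235  0.111     ] side@ [ 0.54708802 -0.29241034  0.111     ]
lip tri (array([ 0.55549952, -0.00665893,  0.05320657]), np.float64(0.00087725267700509))
cheek (array([0.65724496, 0.01049073, 0.05405253]), np.float64(0.005277388960075371))
slide (array([ 0.65265252, -0.00221702,  0.03566292]), np.float64(0.007728354964733627))
bob [0.51373828 0.24203347 0.06      ]
rol [ 0.74520327 -0.20225574  0.06      ]
drv [0.70401271 0.19993421 0.02      ]
top 141 cheek mean [0.63612763 0.00820174 0.05338081]
plane [-0.05663722 -0.00827     0.08947713] 3.2759106775889726
((635.3821411132812, 4.922416687011719), (73.4056167602539, 60.594425201416016), 7.783749103546143)
side 470 cheek mean [ 6.31633051e-01 -6.28622197e-04  5.29703594e-02]
plane [-0.05059202 -0.00097214  0.08492534] 2.8967737957273756
((636.3718872070312, -0.14806365966796875), (71.04525756835938, 53.33467483520508), 6.997279167175293)
```

View pics/tc.png

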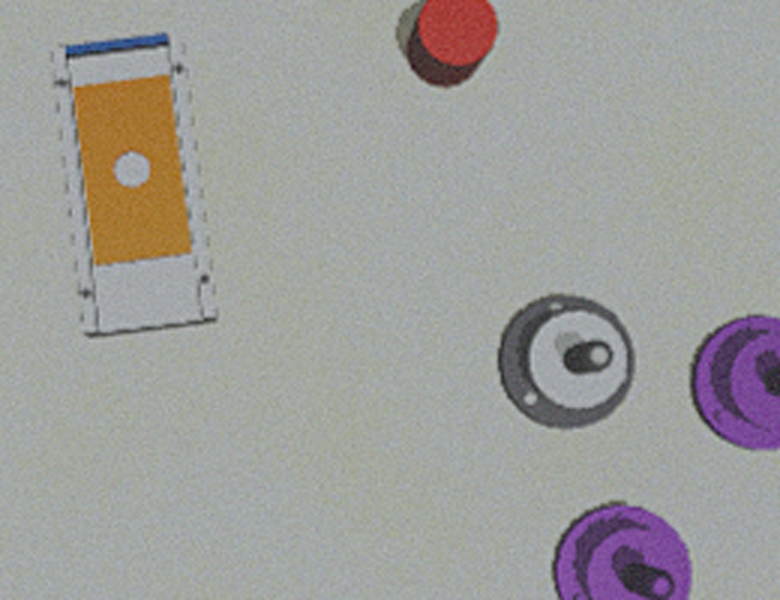

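View pics/sc.png

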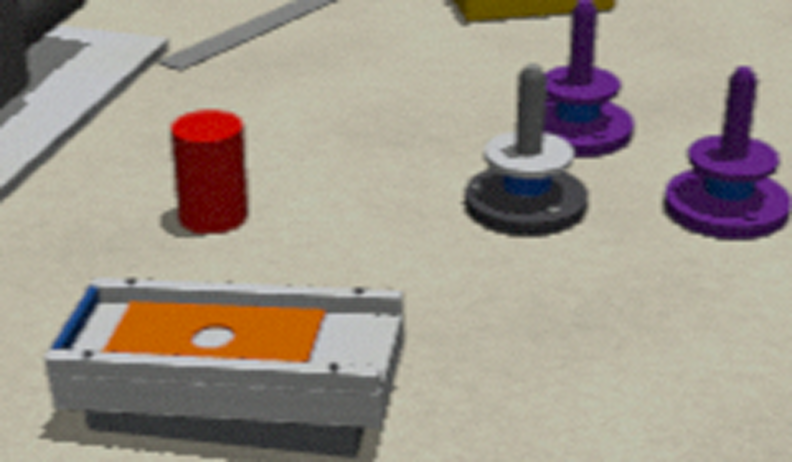

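Run:
```python
from h import *
t=cv2.imread("pics/top0.png"); s=cv2.imread("pics/side0.png")
def crop(im,x0,y0,w,h,f,n,g=1):
    a=cv2.resize(im[y0:y0+h,x0:x0+w],None,fx=f,fy=f,interpolation=cv2.INTER_CUBIC); a=np.clip(a*float(g),0,255).astype(np.uint8)
    for i in range(0,w,10): cv2.putText(a,str(x0+i),(i*f,10),0,.35,(0,0,255)); cv2.line(a,(i*f+f//2,12),(i*f+f//2,18),(0,0,255))
    for j in range(0,h,10): cv2.putText(a,str(y0+j),(0,j*f+f//2+4),0,.35,(0,0,255))
    cv2.imwrite(n,a)
crop(t,400,240,60,60,9,"pics/c1.png",1.6)
crop(s,345,180,50,65,9,"pics/c2.png")
crop(t,252,155,65,112,5,"pics/c3.png",1.6)
crop(s,220,245,120,70,6,"pics/c4.png")
```

```text
(no output)
```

View pics/c1.png

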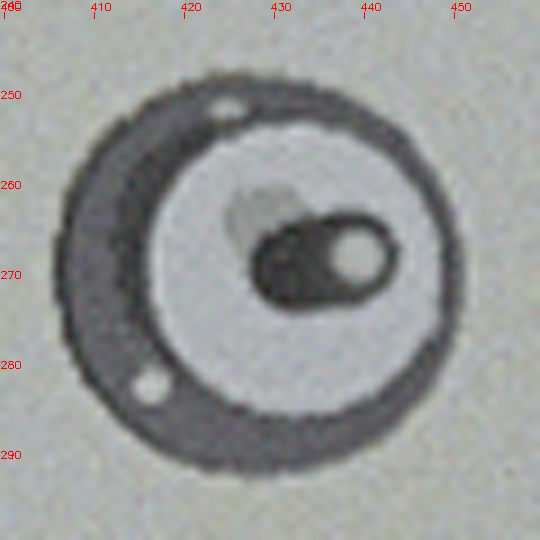

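View pics/c2.png

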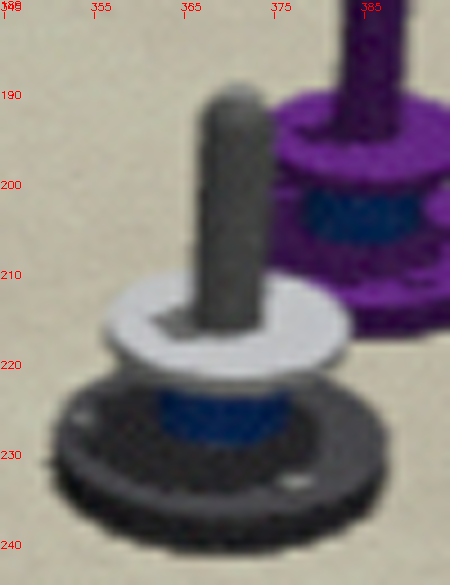

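View pics/c3.png

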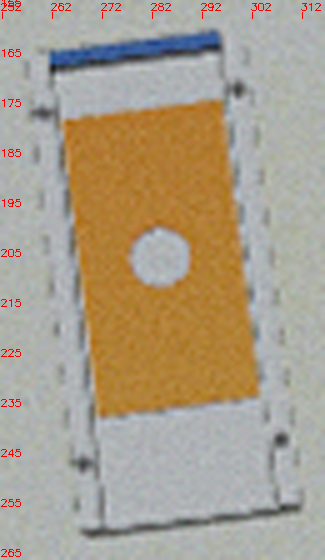

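View pics/c4.png

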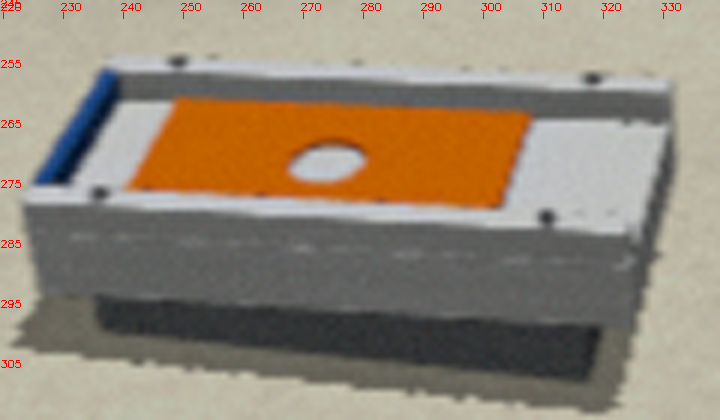

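Run:
```python
from h import *
T=lambda x,y,f,x0,y0:((x+.5)/f-.5+x0,(y+.5)/f-.5+y0)
tip=tri(ray("top",T(357,257,9,400,240)),ray("side",T(240,92,9,345,180))); print("tip",tip, atz("top",T(357,257,9,400,240),.111),atz("side",T(240,92,9,345,180),.111))
ct,cs=T(293.5,269,9,400,240),T(228,321,9,345,180)
print("collar",tri(ray("top",ct),ray("side",cs)))
print("foot top cam @.009",atz("top",T(260,273.5,9,400,240),.008))
t3=lambda x,y:T(x,y,5,252,155); s4=lambda x,y:T(x,y,6,220,245)
cor=[]
for a,b in [((62,121),(128,188)),((222,100),(177,97)),((262,397),(531,113)),((98,416),(500,208)),((160,257),(327,161))]:
    p,g=tri(ray("top",t3(*a)),ray("side",s4(*b))); cor.append(p); print(np.round(p,4),round(g,4), "topcam@.056",np.round(atz("top",t3(*a),.056),4),"sidecam",np.round(atz("side",s4(*b),.056),4))
print("lip top corners rail", atz("top",t3(85,534),.06),atz("top",t3(302,507),.06))
for c,uv in(("top",[(432,250),(425,280),(440,280)]),("side",[(359,215),(380,217),(362,219)])):
    P=cloud(c,np.load(f"pics/{c}0.npy"))
    for u,v in uv: print(c,P[v-1:v+2,u-1:u+2].reshape(-1,3).mean(0),P[v-1:v+2,u-1:u+2,2].std())
# table level check
for c,uv in(("top",[(350,300),(250,300),(400,350)]),("side",[(350,350),(400,280),(480,230)])):
    P=cloud(c,np.load(f"pics/{c}0.npy"))
    for u,v in uv: print(c,P[v-4:v+5,u-4:u+5].reshape(-1,3).mean(0))
```

```text
tip (array([ 0.53761314, -0.28484105,  0.10983054]), np.float64(0.0031181338825596473)) [ 0.53603092 -0.28489153  0.111     ] [ 0.53862377 -0.28192445  0.111     ]
collar (array([ 0.53777315, -0.28505907,  0.04436972]), np.float64(0.003165104435164603))
foot top cam @.009 [ 0.53665065 -0.28521026  0.008     ]
[0.7097 0.0467 0.0553] 0.0 topcam@.056 [0.7095 0.0467 0.056 ] sidecam [0.7091 0.0476 0.056 ]
[ 0.722  -0.0153  0.0479] 0.0034 topcam@.056 [ 0.7187 -0.0162  0.056 ] sidecam [ 0.7175 -0.004   0.056 ]
[ 0.6036 -0.033   0.0532] 0.0039 topcam@.056 [ 0.6015 -0.0336  0.056 ] sidecam [ 0.6041 -0.0287  0.056 ]
[0.593  0.03   0.0607] 0.0005 topcam@.056 [0.5932 0.0303 0.056 ] sidecam [0.5956 0.0238 0.056 ]
[0.6583 0.008  0.0502] 0.0029 topcam@.056 [0.6561 0.0072 0.056 ] sidecam [0.6561 0.0158 0.056 ]
lip top corners rail [0.54681025 0.03413053 0.06      ] [ 0.55842874 -0.04982096  0.06      ]
top [ 0.57681887 -0.29164568  0.01223069] 0.0023553109983291344
top [ 0.51538476 -0.27125996  0.0446648 ] 0.001921820931974604
top [ 0.51578135 -0.30044732  0.04500819] 0.0017127868655455992
side [ 0.56386005 -0.27680868  0.04528959] 0.001058730820282549
side [ 0.51409991 -0.27931452  0.04602786] 0.000758032369901618
side [ 0.55226385 -0.25861989  0.04540254] 0.0009700534629294507
top [ 4.73883634e-01 -1.27863124e-01  3.62856238e-04]
top [4.71010618e-01 7.49754849e-02 1.23548276e-04]
top [ 0.3752498  -0.22906654  0.00118319]
side [ 4.81675402e-01  1.15705356e-01 -3.49561483e-04]
side [ 4.35561808e-01 -1.06253171e-01 -4.14813141e-04]
side [ 0.28545485 -0.3703635  -0.00051869]
```

```bash
cat >> h.py <<'E'
from scipy.spatial.transform import Rotation as Ro
def axes(x,z):
    x=np.array(x,float);x/=np.linalg.norm(x); z=np.array(z,float); z-=x*(x@z); z/=np.linalg.norm(z); return np.stack([x,np.cross(z,x),z],1)
def slideR(yaw=8.0,t=3.0):
    Y,t=np.radians([yaw,t]); x=np.array([np.cos(Y)*np.cos(t),np.sin(Y)*np.cos(t),-np.sin(t)]); return x
def toolslide(yaw=8.0,t=3.0): # tool x=slide x, tool z = -normal
    x=slideR(yaw,t); return axes(x,[0,0,-1])
def delta(pos,R,st=None):
    st=st or robot.get_state(); R0=np.array(st["tool_rot"]); p=R0.T@(np.array(pos)-st["tool_pos"])*1000
    r=np.degrees(Ro.from_matrix(R0.T@R).as_rotvec()); return np.round(p,1),np.round(r,2)
E
python3 - <<'E'
from h import *
print(delta([.692,.0126,.15],toolslide()))
d=cloud("top",np.load("pics/top0.npy"))
print("purple tips",atz("top",(503,274),.111),atz("top",(456,344),.111))
print("purple feet",atz("top",(494,277),.01),atz("top",(447,341),.01))
E
```

```text
(array([-672.1, -484.9,  106.3]), array([  4.17,  -0.77, 159.19]))
purple tips [ 0.52678955 -0.40204976  0.111     ] [ 0.39792513 -0.31489094  0.111     ]
purple feet [ 0.52417529 -0.41647094  0.01      ] [ 0.395238   -0.32143088  0.01      ]
```

Emit:
servo_tool:
  motion: "-50 -35 0 0 0 8;-100 -70 0 0 0 16;-150 -105 0 0 0 24;-200 -145 0 0 0 32;-250 -180 0 0 0 40;-300 -215 0 0 0 48;-350 -250 0 0 0 56;-400 -290 0 0 0 64"
  claw: 0

```text
clock: 1.7
tool_pos: [0.4097, 0.3328, 0.2567]
tool_rot: [[-0.224, 0.975, 0.001], [0.975, 0.224, 0.001], [0.001, 0.001, -1.0]]
force: [0.7, 1.2, -0.2]
width: -0.0001
```

Run:
```python
from h import *
s=robot.get_state();print(s["clock"],np.round(s["joint_pos"],1),s["tool_pos"],s["width"])
print(delta([.692,.0126,.13],toolslide()))
```

```text
1.7 [-64.   10.9  23.3 105.2  -4.8  64.8 -26.1] [0.40974259 0.33282898 0.2567449 ] -9.89519450029435e-05
(array([-375.4,  203.4,  126.6]), array([ 2.48, -2.37, 94.9 ]))
```

Emit:
servo_tool:
  motion: "-40 22 5 0 0 8;-80 44 10 0 0 16;-120 66 15 0 0 24;-160 88 20 0 0 32;-200 110 30 0 0 40;-240 132 40 0 0 48;-280 154 50 0 0 56;-320 176 60 0 0 64;-350 190 70 0 0 72;-375 203 80 0 0 80;-375 203 100 0 0 87;-375 203 110 2.5 -2.4 94.9"

```text
clock: 2.9
tool_pos: [0.6907, 0.014, 0.145]
tool_rot: [[0.989, 0.136, -0.057], [0.136, -0.991, -0.009], [-0.057, 0.001, -0.998]]
force: [0.7, 0.7, 0.0]
width: 0.0
```

Run:
```python
from h import *
s=robot.get_state();print(s["clock"],np.round(s["joint_pos"],1),s["tool_pos"],s["width"],s["force"])
print(delta([.692,.0126,.1],toolslide()))
```

```text
2.9 [-32.6  41.8  44.5  86.3 -29.4  67.7 -64.8] [0.69068911 0.01397456 0.14502202] 2.6382238006342325e-05 [0.66572633 0.70746377 0.02183251]
(array([ 3.7,  1.5, 44.9]), array([ 0.05,  0.28, -0.18]))
```

Emit:
servo_tool:
  motion: "2 0 20 0 0 0;3 1 40 0 0 0;3 1 54 0 0 0;3 1 54 0 0.2 0;3 1 54 0 0.2 0"

```text
clock: 3.4
tool_pos: [0.6924, 0.0148, 0.0926]
tool_rot: [[0.988, 0.145, -0.049], [0.144, -0.989, -0.008], [-0.05, 0.001, -0.999]]
force: [-0.3, -0.4, 1.3]
width: 0.0002
```

Run:
```python
from h import *
s=robot.get_state();print(s["clock"],s["tool_pos"],s["force"]); print(delta([.692,.0126,.0754],toolslide()))
p,d=vision.grab_frame("side"); cv2.imwrite("pics/s1.png",cv2.resize(p[190:330,200:360,::-1],None,fx=5,fy=4.2,interpolation=2))
```

```text
3.4 [0.69241143 0.01480298 0.09262835] [-0.34528786 -0.36085667  1.27427303]
(array([ 0.1,  2.1, 17.2]), array([ 0.08, -0.14,  0.31]))
```

View pics/s1.png

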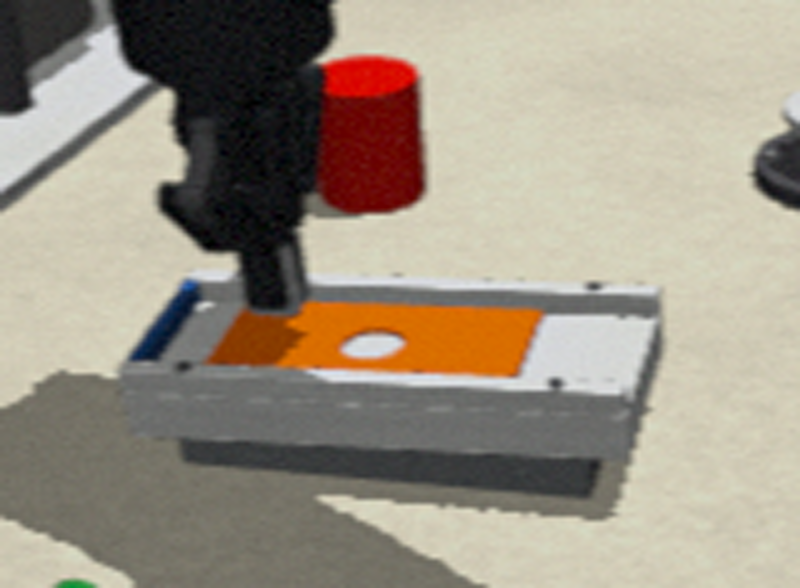

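The closed fingers hang over the rear part of the cheek, with the tips at about crop (275,310), between the hole and the rear edge.

Emit:
servo_tool:
  motion: "0 1 4 0 0 0;0 2 8 0 0 0;0 2 10 0 0 0;0 2 11 0 0 0;0 2 12 0 0 0;0 2 13 0 0 0;0 2 13 0 0 0;0 2 13 0 0 0"

```text
clock: 4.25
tool_pos: [0.692, 0.0127, 0.0792]
tool_rot: [[0.988, 0.145, -0.05], [0.144, -0.989, -0.008], [-0.05, 0.001, -0.999]]
force: [-0.3, 0.5, -1.0]
width: -0.0001
```

Emit:
servo_tool:
  motion: "0 0 0.7 0 0 0;0 0 1.4 0 0 0;0 0 2 0 0 0;0 0 2 0 0 0"

```text
clock: 4.65
tool_pos: [0.6918, 0.0127, 0.0771]
tool_rot: [[0.988, 0.145, -0.05], [0.144, -0.989, -0.008], [-0.05, 0.001, -0.999]]
force: [0.6, -1.2, 0.5]
width: -0.0002
```

Emit:
servo_tool:
  motion: "0 0 0.6 0 0 0;0 0 1.2 0 0 0;0 0 1.2 0 0 0"

```text
clock: 4.95
tool_pos: [0.6917, 0.0127, 0.0759]
tool_rot: [[0.988, 0.145, -0.05], [0.144, -0.989, -0.008], [-0.05, 0.001, -0.999]]
force: [-0.3, 0.5, 0.1]
width: -0.0
```

Emit:
servo_tool:
  motion: "0 0 0.5 0 0 0;0 0 0.5 0 0 0"

```text
clock: 5.15
tool_pos: [0.6917, 0.0127, 0.0755]
tool_rot: [[0.988, 0.145, -0.05], [0.144, -0.989, -0.008], [-0.05, 0.001, -0.999]]
force: [0.1, -0.4, 0.1]
width: 0.0001
```

Emit:
servo_tool:
  motion: "0 0 0.5 0 0 0;0 0 0.5 0 0 0"

```text
clock: 5.35
tool_pos: [0.6918, 0.0127, 0.0752]
tool_rot: [[0.988, 0.145, -0.049], [0.144, -0.989, -0.008], [-0.05, 0.001, -0.999]]
force: [-0.6, -0.3, 1.6]
width: -0.0002
```

Emit:
servo_tool:
  motion: "0 0 0.5 0 0 0;0 0 0.5 0 0 0"

```text
clock: 5.55
tool_pos: [0.6918, 0.0127, 0.0752]
tool_rot: [[0.988, 0.145, -0.049], [0.144, -0.989, -0.008], [-0.05, 0.001, -0.999]]
force: [-1.6, 0.3, 4.5]
width: 0.0001
```

Emit:
servo_tool:
  motion: "0 0 0.5 0 0 0;0 0 0.5 0 0 0"

```text
clock: 5.75
tool_pos: [0.6918, 0.0127, 0.0751]
tool_rot: [[0.988, 0.145, -0.049], [0.144, -0.989, -0.008], [-0.05, 0.001, -0.999]]
force: [-1.3, 0.3, 7.9]
width: -0.0
```

Emit:
servo_tool:
  motion: "-1 0 -0.1 0 0 0;-3 0 -0.1 0 0 0;-6 0 -0.1 0 0 0;-9 0 -0.1 0 0 0;-10 0 -0.1 0 0 0"

```text
clock: 6.25
tool_pos: [0.683, 0.0112, 0.0756]
tool_rot: [[0.988, 0.145, -0.046], [0.144, -0.989, -0.008], [-0.047, 0.002, -0.999]]
force: [3.7, 0.6, 4.9]
width: 0.0003
```

Emit:
servo_tool:
  motion: "-3 0 0.2 0 0 0;-6 0 0.2 0 0 0;-9 0 0.2 0 0 0;-12 0 0.2 0 0 0;-15 0 0.2 0 0 0"

```text
clock: 6.75
tool_pos: [0.6687, 0.009, 0.0764]
tool_rot: [[0.988, 0.145, -0.045], [0.145, -0.989, -0.009], [-0.046, 0.002, -0.999]]
force: [4.2, 1.7, 5.7]
width: -0.0002
```

Run:
```python
from h import *
p,d=vision.grab_frame("side"); cv2.imwrite("pics/s2.png",cv2.resize(p[190:330,200:360,::-1],None,fx=5,fy=4.2,interpolation=2))
```

```text
(no output)
```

View pics/s2.png

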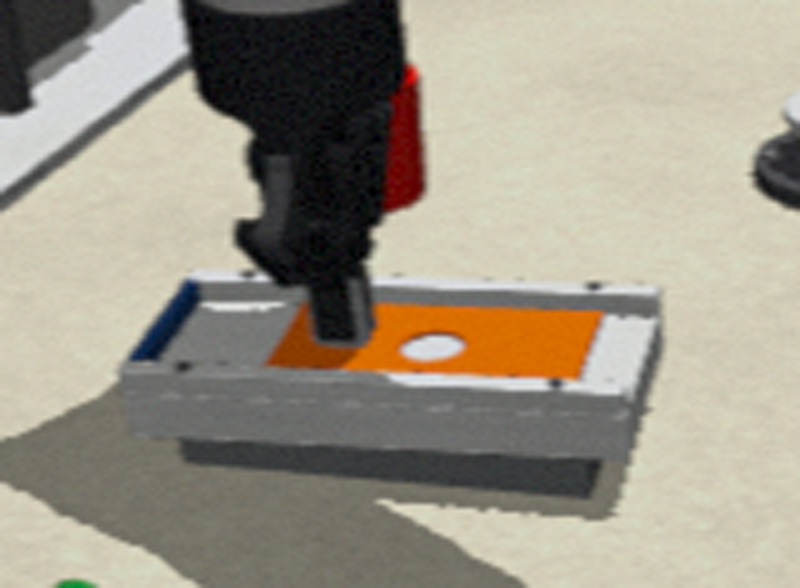

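The cheek slides with the fingers: its front edge is now at crop x≈600, and the lip is at ≈655. I'll keep dragging.

Emit:
servo_tool:
  motion: "-3 0 0.1 0 0 0;-6 0 0.1 0 0 0;-9 0 0.1 0 0 0;-12 0 0.1 0 0 0;-15 0 0.1 0 0 0;-18 0 0.1 0 0 0;-21 0 0.1 0 0 0;-24 0 0.1 0 0 0"

```text
clock: 7.6
tool_pos: [0.6452, 0.0056, 0.0776]
tool_rot: [[0.988, 0.145, -0.045], [0.145, -0.989, -0.009], [-0.045, 0.002, -0.999]]
force: [4.2, 0.5, 6.2]
width: -0.0001
```

Emit:
servo_tool:
  motion: "-3 0 0 0 0 0;-6 0 0 0 0 0;-9 0 0 0 0 0;-12 0 0 0 0 0;-15 0 0 0 0 0;-18 0 0 0 0 0;-20 0 0 0 0 0"

```text
clock: 8.3
tool_pos: [0.6255, 0.0027, 0.0786]
tool_rot: [[0.988, 0.145, -0.044], [0.144, -0.989, -0.008], [-0.045, 0.002, -0.999]]
force: [4.6, 1.0, 7.9]
width: 0.0002
```

Run:
```python
from h import *
p,d=vision.grab_frame("side"); cv2.imwrite("pics/s3.png",cv2.resize(p[210:310,220:340,::-1],None,fx=6,fy=6,interpolation=2))
p,d=vision.grab_frame("top"); cv2.imwrite("pics/t3.png",np.clip(1.5*cv2.resize(p[150:290,240:340,::-1],None,fx=4,fy=4,interpolation=2),0,255).astype(np.uint8))
print(robot.get_state()["force"])
```

```text
[4.59722382 0.73451997 7.279509  ]
```

View pics/s3.png

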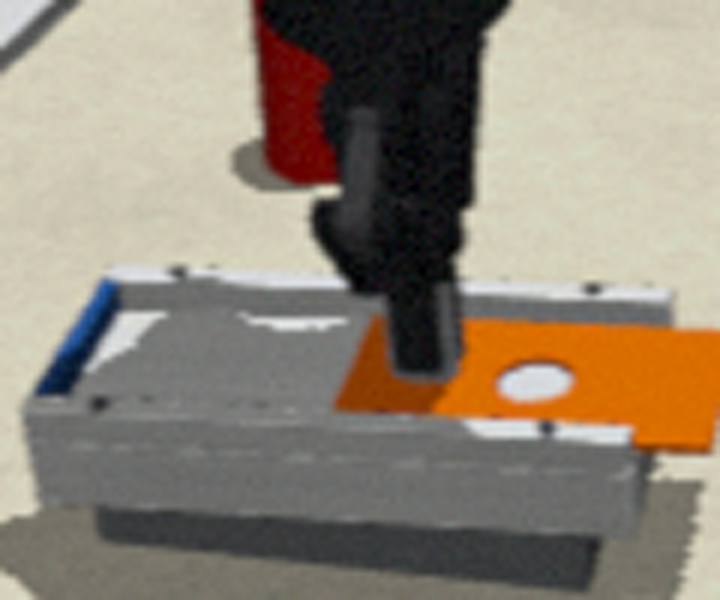

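View pics/t3.png

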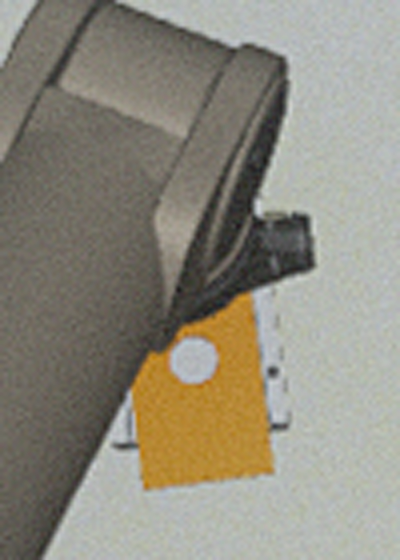

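The overhang is about 23 mm, judged from arm travel and from the top view (cheek end at row ≈480, lip at ≈435 in the crop). I'll go another 14 mm.

Emit:
servo_tool:
  motion: "-3 0 -0.1 0 0 0;-6 0 -0.1 0 0 0;-9 0 -0.1 0 0 0;-12 0 -0.1 0 0 0;-14 0 -0.1 0 0 0;-14 0 -0.4 0 0 0;-14 0 -0.7 0 0 0;-14 0 -1 0 0 0"

```text
clock: 9.2
tool_pos: [0.6104, 0.0006, 0.0794]
tool_rot: [[0.988, 0.145, -0.048], [0.144, -0.989, -0.009], [-0.049, 0.002, -0.999]]
force: [2.8, -0.9, 4.5]
width: -0.0
```

Emit:
servo_tool:
  motion: "1 0 -1.5 0 0 0;1 0 -3 0 0 0;1 0 -8 0 0 0;1 0 -20 0 0 0;1 0 -40 0 0 0;1 0 -60 0 0 0;1 0 -60 0 0 0"
  claw: 0

```text
clock: 9.9
tool_pos: [0.6156, 0.0008, 0.1422]
tool_rot: [[0.989, 0.144, -0.044], [0.144, -0.99, -0.008], [-0.045, 0.002, -0.999]]
force: [0.3, -0.1, -0.7]
width: -0.0003
```

Run:
```python
from h import *
s=robot.get_state(); print(s["clock"],s["tool_pos"],s["force"],np.round(s["joint_pos"],1))
p,d=vision.grab_frame("side"); cv2.imwrite("pics/s4f.png",p[:,:,::-1]);cv2.imwrite("pics/s4.png",cv2.resize(p[230:310,220:350,::-1],None,fx=6,fy=6,interpolation=2))
p,d=vision.grab_frame("top"); cv2.imwrite("pics/t4.png",np.clip(1.5*cv2.resize(p[180:300,250:330,::-1],None,fx=5,fy=5,interpolation=2),0,255).astype(np.uint8))
```

```text
9.9 [0.61562801 0.00076429 0.14221574] [ 0.31464691 -0.07092492 -0.74093288] [-37.   34.8  46.7  98.7 -27.4  61.5 -62.6]
```

View pics/s4.png

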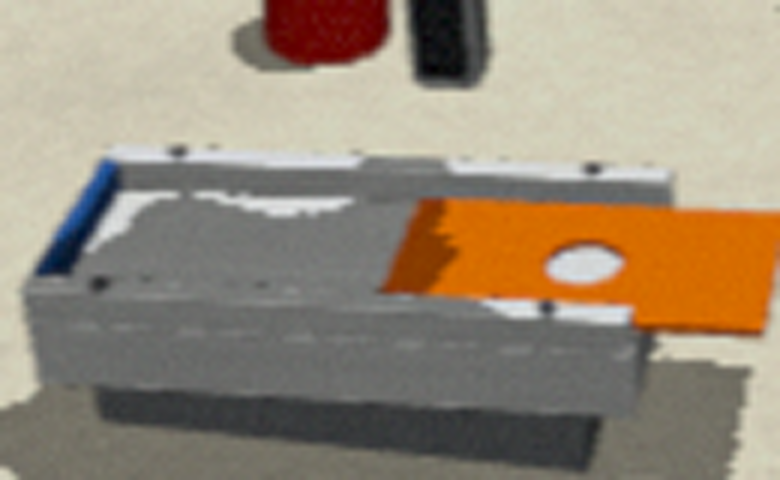

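View pics/t4.png

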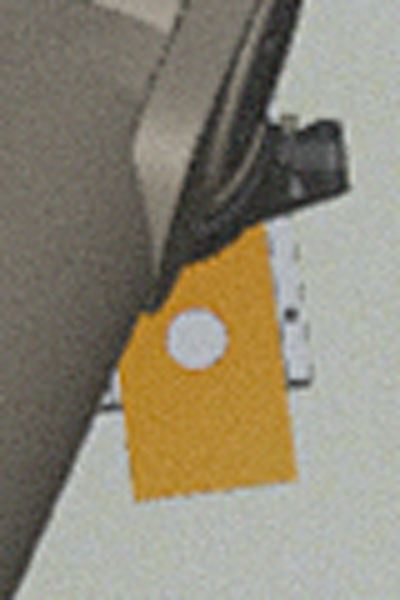

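Run:
```python
from h import *
T=lambda x,y:((x+.5)/5-.5+250,(y+.5)/5-.5+180)
a=atz("top",T(135,502),.0592);b=atz("top",T(297,482),.0592);h=atz("top",T(197,339),.057)
m=(a+b)/2; x=slideR(); print(a,b,m,h,"yaw",np.degrees(np.arctan2(h[1]-m[1],h[0]-m[0])),np.degrees(np.arctan2(-(b-a)[0]*-1,-(b-a)[1])),np.linalg.norm(m-h),np.linalg.norm(a-b))
pin=np.r_[m[:2],0]+.015*np.r_[x[:2],0]; pin2=np.r_[h[:2],0]-.045*np.r_[x[:2],0]; print(pin,pin2)
```

```text
[0.51105879 0.01800929 0.0592    ] [ 0.51965131 -0.04454051  0.0592    ] [ 0.51535505 -0.01326561  0.0592    ] [ 0.57477717 -0.00482906  0.057     ] yaw 8.08065712473983 7.821809187101132 0.06005833393457194 0.0631372223731759
[ 0.53018871 -0.01118087  0.        ] [ 0.53027617 -0.01108326  0.        ]
```

Run:
```python
from h import *
print(delta([.5305,-.0111,.13],toolslide()),delta([.5305,-.0111,.0631],toolslide()))
```

```text
(array([-83.5,   0.3,  13.5]), array([ 0.06, -0.15,  0.32])) (array([-80.2,   0.3,  80.3]), array([ 0.06, -0.15,  0.32]))
```

Emit:
servo_tool:
  motion: "-30 0 0 0 0 0;-60 0 0 0 0 0;-83 0 8 0 0 0;-83 0 13 0 -0.2 0.3;-83 0 20 0 -0.2 0.3;-83 0 25 0 -0.2 0.3;-83 0 25 0 -0.2 0.3;-83 0 25 0 -0.2 0.3"
  claw: 100

```text
clock: 10.8
tool_pos: [0.531, -0.0109, 0.1178]
tool_rot: [[0.989, 0.14, -0.053], [0.139, -0.99, -0.01], [-0.054, 0.002, -0.999]]
force: [0.9, -0.4, -0.4]
width: 0.085
```

Run:
```python
from h import *
s=robot.get_state(); print(s["clock"],s["tool_pos"],s["force"],s["width"],np.round(s["joint_pos"],1)); print(delta([.5305,-.0111,.0631],toolslide()))
p,d=vision.grab_frame("side"); cv2.imwrite("pics/s5.png",cv2.resize(p[190:310,220:370,::-1],None,fx=5,fy=5,interpolation=2))
```

```text
10.8 [ 0.53097181 -0.01088993  0.11783545] [ 0.9069616  -0.35898162 -0.41325551] 0.08502548002930743 [-41.1  29.1  48.5 111.2 -25.6  54.6 -61.7]
(array([ 2.5,  0. , 54.7]), array([0.12, 0.09, 0.03]))
```

View pics/s5.png

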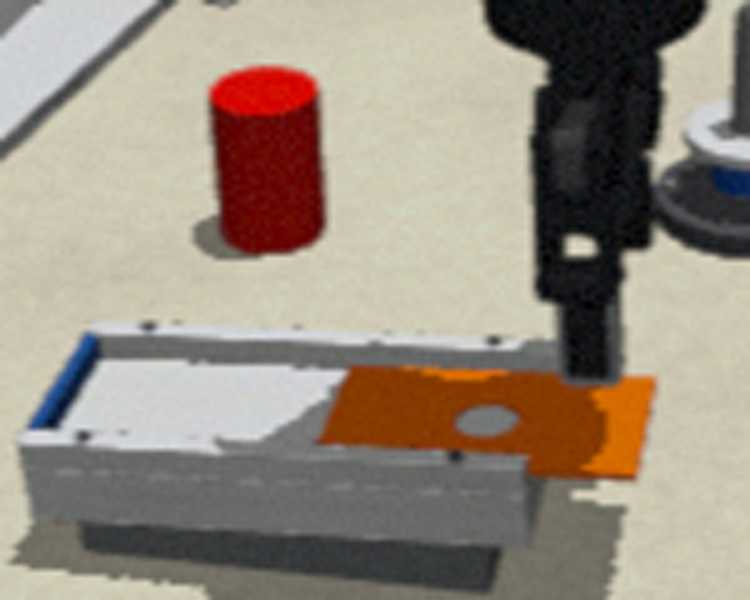

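Emit:
servo_tool:
  motion: "0 0 10 0 0 0;1 0 20 0 0 0;2 0 30 0 0 0;2 0 38 0 0 0;2 0 43 0 0 0;2 0 47 0 0 0;2 0 51 0 0 0;2 0 54 0 0 0;2 0 54 0 0 0;2 0 54 0 0 0"

```text
clock: 11.85
tool_pos: [0.5297, -0.0111, 0.0642]
tool_rot: [[0.989, 0.139, -0.053], [0.139, -0.99, -0.009], [-0.053, 0.001, -0.999]]
force: [-0.3, 0.9, 0.2]
width: 0.0855
```

Run:
```python
from h import *
s=robot.get_state(); print(s["clock"],s["tool_pos"],s["force"],s["width"]); print(delta([.5305,-.0111,.0631],toolslide()))
p,d=vision.grab_frame("side"); cv2.imwrite("pics/s6.png",cv2.resize(p[210:310,260:370,::-1],None,fx=6,fy=6,interpolation=2))
```

```text
11.85 [ 0.52966843 -0.01107282  0.06417598] [-0.30929669  0.93711861  0.24742119] 0.08553573772476807
(array([0.9, 0.1, 1. ]), array([0.08, 0.06, 0.01]))
```

View pics/s6.png

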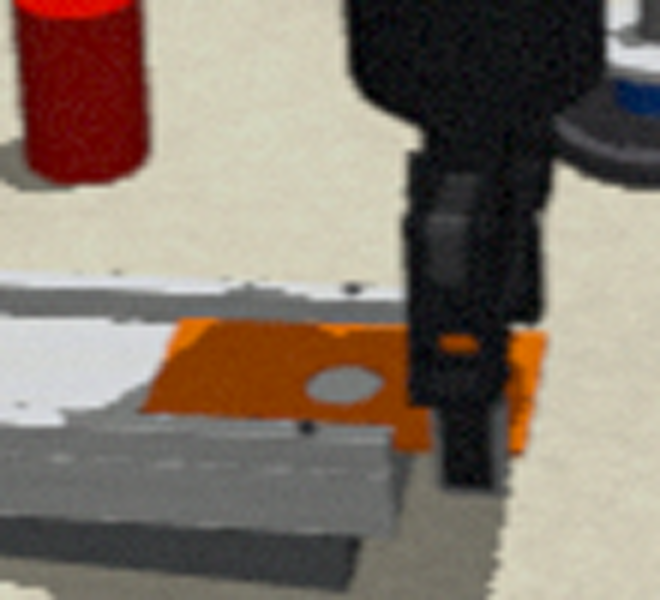

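Emit:
servo_tool:
  motion: "0 0 0 0 0 0;0 0 0 0 0 0;0 0 0 0 0 0"
  claw: 78

```text
clock: 12.2
tool_pos: [0.5296, -0.011, 0.0642]
tool_rot: [[0.989, 0.14, -0.053], [0.139, -0.99, -0.009], [-0.053, 0.001, -0.999]]
force: [-0.6, 0.1, 0.1]
width: 0.0667
```

Emit:
servo_tool:
  motion: "0 0 0 0 0 0;0 0 0 0 0 0;0 0 0 0 0 0;0 0 0 0 0 0;0 0 0 0 0 0"
  claw: 40

```text
clock: 12.7
tool_pos: [0.5296, -0.011, 0.0643]
tool_rot: [[0.989, 0.139, -0.053], [0.139, -0.99, -0.009], [-0.054, 0.001, -0.999]]
force: [-2.5, 0.2, 5.8]
width: 0.0612
```

Run:
```python
from h import *
s=robot.get_state(); print(s["clock"],s["tool_pos"],s["force"],s["width"])
p,d=vision.grab_frame("side"); cv2.imwrite("pics/s7.png",cv2.resize(p[210:310,260:370,::-1],None,fx=6,fy=6,interpolation=2))
```

```text
12.7 [ 0.52960649 -0.0109578   0.06430421] [-2.54376347  0.23607416  5.81295494] 0.061177241531359415
```

View pics/s7.png

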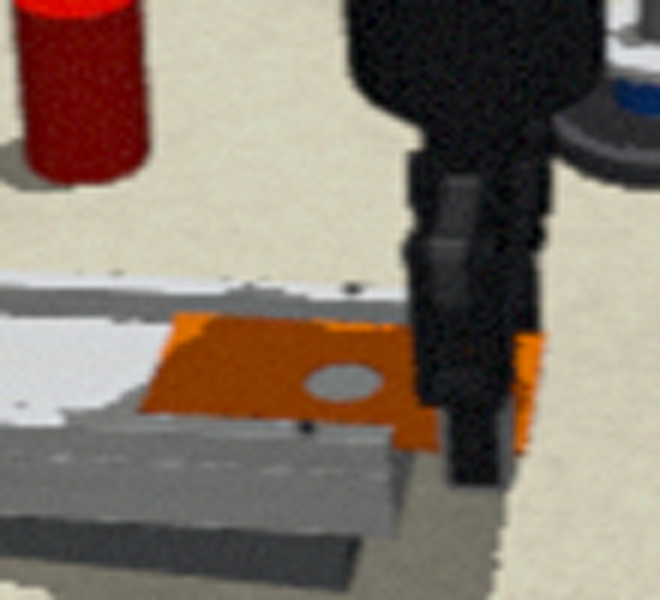

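Gripped: width 61 mm, upward reaction about 6 N. Lifting gently.

Emit:
servo_tool:
  motion: "0 0 -1 0 0 0;0 0 -2 0 0 0;0 0 -4 0 0 0;0 0 -7 0 0 0;0 0 -11 0 0 0;0 0 -16 0 0 0;0 0 -22 0 0 0;0 0 -30 0 0 0;0 0 -30 0 0 0;0 0 -30 0 0 0;0 0 -30 0 0 0"

```text
clock: 13.85
tool_pos: [0.5309, -0.0107, 0.0939]
tool_rot: [[0.989, 0.14, -0.053], [0.139, -0.99, -0.009], [-0.054, 0.001, -0.999]]
force: [-1.3, -0.3, -0.9]
width: 0.0618
```

Run:
```python
from h import *
s=robot.get_state(); print(s["clock"],s["tool_pos"],s["force"],s["width"])
p,d=vision.grab_frame("side"); np.save("pics/s8.npy",d); cv2.imwrite("pics/s8f.png",p[:,:,::-1]); cv2.imwrite("pics/s8.png",cv2.resize(p[180:310,240:370,::-1],None,fx=4.5,fy=4.5,interpolation=2))
P=cloud("side",d); hsv=cv2.cvtColor(p,cv2.COLOR_RGB2HSV); m=(hsv[...,0]>5)&(hsv[...,0]<20)&(hsv[...,1]>190)&(d>0)&(P[...,2]>.05)&(P[...,2]<.13)&(P[...,0]>.4)&(P[...,0]<.68)
X=P[m]; A=np.c_[X[:,:2],np.ones(len(X))]; k=np.linalg.lstsq(A,X[:,2],rcond=None)[0]; print(m.sum(),X.mean(0),"slope deg",np.degrees(np.arctan(k[:2])))
```

```text
13.85 [ 0.53093196 -0.01067269  0.09388963] [-1.26968039 -0.28152454 -0.91477782] 0.06182292742380106
1164 [ 0.57407221 -0.35035853  0.08685955] slope deg [-1.61883779 -0.34120906]
```

View pics/s8.png

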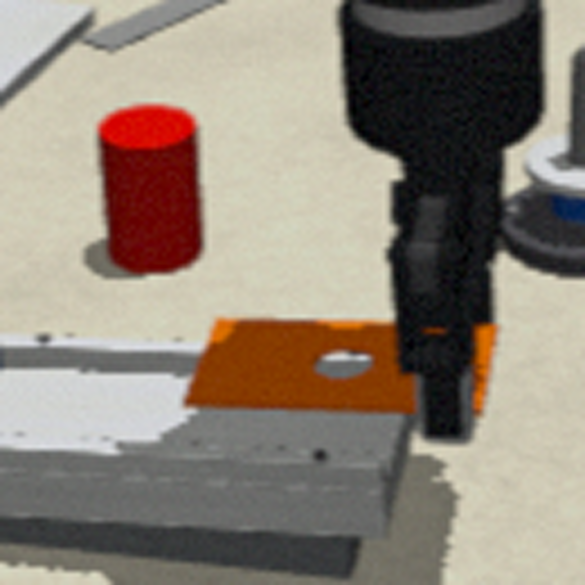

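```bash
cat >> h.py <<'E'
def cheekplane(p,d,c,ylim,xlim,zlim=(.05,.3),rgb=True):
    P=cloud(c,d); hsv=cv2.cvtColor(p,cv2.COLOR_RGB2HSV if rgb else cv2.COLOR_BGR2HSV)
    m=(hsv[...,0]>5)&(hsv[...,0]<20)&(hsv[...,1]>170)&(d>0)
    for i,l in enumerate((xlim,ylim,zlim)): m&=(P[...,i]>l[0])&(P[...,i]<l[1])
    X=P[m]
    for _ in range(3):
        A=np.c_[X[:,:2],np.ones(len(X))]; k=np.linalg.lstsq(A,X[:,2],rcond=None)[0]; r=X[:,2]-A@k; X=X[np.abs(r)<.006]
    return k,X,m
E
python3 - <<'E'
from h import *
k,X,m=cheekplane(cv2.imread("pics/s8f.png"),np.load("pics/s8.npy"),"side",(-.1,.08),(.45,.68),rgb=False)
print(len(X),X.mean(0),np.degrees(np.arctan(k[:2])))
x=slideR();print("along",np.degrees(np.arctan(k[:2]@(x[:2]/np.hypot(*x[:2])))),"across",np.degrees(np.arctan(k[:2]@[-.139,.99])))
E
```

```text
834 [0.5914028  0.00291247 0.08357026] [-3.18911715 -0.55494143]
along -3.2351391729811727 across -0.10566343767240231
```

Run:
```python
from h import *
def lev(y): y=np.radians(y); return axes([np.cos(y),np.sin(y),0],[0,0,-1])
print(delta([.531,-.0107,.16],lev(8)),delta([.5695,-.3175,.16],lev(135)),delta([.54,-.11,.16],lev(50)))
```

```text
(array([ -3.4,   0.1, -66.1]), array([0.07, 3.11, 0.02])) (array([ -8.1, 309.3, -65.5]), array([  -3.41,    1.8 , -126.95])) (array([ -8.4,  99.7, -65.7]), array([ -1.07,   3.  , -41.97]))
```

Emit:
servo_tool:
  motion: "0 0 -8 0 0 0;0 0 -20 0 0 0;0 0 -35 0 0 0;0 0 -50 0 1 0;-2 0 -60 0 2 0;-3 0 -66 0 3 0;-3 0 -66 0 3.1 0;-3 0 -66 0 3.1 0"

```text
clock: 14.7
tool_pos: [0.5311, -0.0103, 0.16]
tool_rot: [[0.99, 0.14, 0.0], [0.14, -0.99, -0.001], [0.0, 0.001, -1.0]]
force: [0.1, -0.2, -1.5]
width: 0.0616
```

Emit:
servo_tool:
  motion: "0 5 0 0 0 -3;0 20 0 0 0 -9;0 40 0 0 0 -16;0 60 0 0 0 -24;0 80 0 0 0 -32;0 100 0 0 0 -40;0 120 0 0 0 -48;0 140 0 0 0 -56;0 160 0 0 0 -64;0 175 0 0 0 -70;0 180 0 0 0 -72;0 180 0 0 0 -72"

```text
clock: 15.9
tool_pos: [0.5562, -0.1901, 0.1596]
tool_rot: [[0.176, 0.984, -0.001], [0.984, -0.176, -0.002], [-0.002, -0.0, -1.0]]
force: [-0.1, 0.4, -1.5]
width: 0.062
```

```bash
cat >> h.py <<'E'
def lev(y): y=np.radians(y); return axes([np.cos(y),np.sin(y),0],[0,0,-1])
E
python3 - <<'E'
from h import *
s=robot.get_state(); print(s["clock"],s["tool_pos"],s["force"],s["width"],np.round(s["joint_pos"],1))
print(delta([.5695,-.3175,.16],lev(135)))
E
```

```text
15.9 [ 0.55620459 -0.19010749  0.15956545] [-0.09330411  0.39927441 -1.46518224] 0.06198388278521331 [-11.2  25.1  33.5 103.5 -16.2  56.3  18.9]
(array([-123.1,   35.5,   -0.2]), array([ -0.07,   0.08, -55.11]))
```

Emit:
servo_tool:
  motion: "-5 1 0 0 0 -3;-20 6 0 0 0 -10;-38 11 0 0 0 -18;-56 16 0 0 0 -26;-74 21 0 0 0 -34;-92 26 0 0 0 -42;-108 31 0 0 0 -49;-118 34 0 0 0 -53;-123 35 0 0 0 -55;-123 35 0 0 0 -55;-123 35 0 0 0 -55"

```text
clock: 17.0
tool_pos: [0.5699, -0.3151, 0.1599]
tool_rot: [[-0.707, 0.707, -0.0], [0.707, 0.707, -0.0], [0.0, -0.0, -1.0]]
force: [-0.6, 0.5, 0.6]
width: 0.0617
```

Run:
```python
from h import *
s=robot.get_state(); print(s["clock"],s["tool_pos"],s["force"],s["width"],np.round(s["joint_pos"],1)); print(delta([.5695,-.3175,.16],lev(135)))
for c in("side","top"):
    p,d=vision.grab_frame(c); np.save(f"pics/{c}9.npy",d); cv2.imwrite(f"pics/{c}9f.png",p[:,:,::-1])
    k,X,m=cheekplane(p,d,c,(-.4,-.2),(.43,.65)); print(c,len(X),X.mean(0),np.degrees(np.arctan(k[:2])))
    if c=="side": cv2.imwrite("pics/s9.png",cv2.resize(p[140:250,310:440,::-1],None,fx=6,fy=5.4,interpolation=2))
    else: cv2.imwrite("pics/t9.png",np.clip(1.5*cv2.resize(p[210:310,390:500,::-1],None,fx=6,fy=6,interpolation=2),0,255).astype(np.uint8))
```

```text
17.0 [ 0.56988494 -0.31506158  0.159859  ] [-0.57193543  0.51431621  0.61105369] 0.06170946612322784 [ 10.   29.1  21.1  94.1 -11.7  59.   79.7]
(array([-1.5, -2. , -0.1]), array([-0.03, -0.  , -0.02]))
side 400 [ 0.52516492 -0.26471636  0.15257505] [ 0.31526304 -0.49469467]
top 819 [ 0.54583065 -0.26963014  0.1537053 ] [0.75660422 0.39862935]
```

View pics/s9.png

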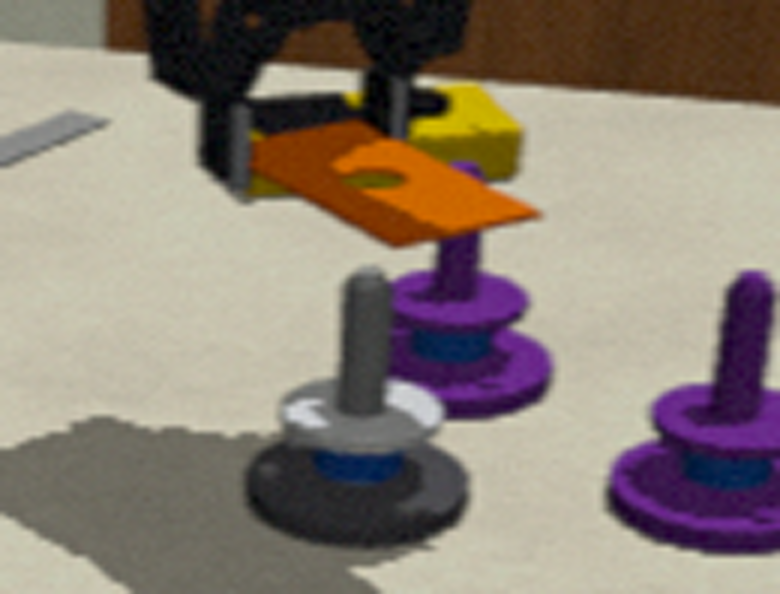

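View pics/t9.png

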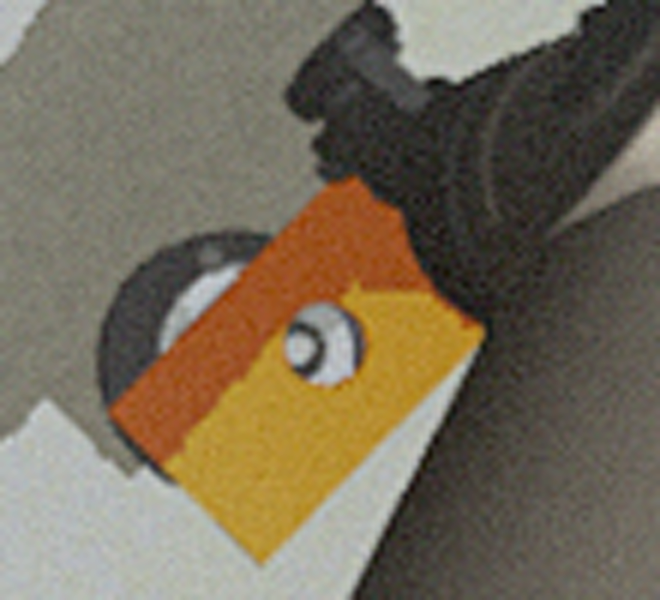

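Run:
```python
from h import *
T=lambda x,y:((x+.5)/6-.5+390,(y+.5)/6-.5+210)
S=lambda x,y:((x+.5)/6-.5+310,(y+.5)/5.4-.5+140)
h=T(324.5,343.5);t=T(300,348);hs=S(374,180);ts=S(369,270)
print("top cam hole",atz("top",h,.1525),"tip",atz("top",t,.111))
print("side cam hole",atz("side",hs,.1525),"tip",atz("side",ts,.111))
print("tri hole",tri(ray("top",h),ray("side",hs)),"tip",tri(ray("top",t),ray("side",ts)))
s=robot.get_state(); print("kinematic hole",s["tool_pos"]+np.array(s["tool_rot"])@[.0459,0,.0071])
# hole contour refined via segmentation
p=cv2.imread("pics/top9f.png"); hsv=cv2.cvtColor(p,cv2.COLOR_BGR2HSV)
o=((hsv[...,0]>5)&(hsv[...,0]<25)&(hsv[...,1]>120)).astype(np.uint8); o[:200]=0;o[320:]=0;o[:,:380]=0;o[:,480:]=0
cs,hi=cv2.findContours(o,cv2.RETR_CCOMP,cv2.CHAIN_APPROX_NONE)
for c,hh in zip(cs,hi[0]):
    if hh[3]>=0 and len(c)>15: print("hole ellipse",cv2.fitEllipse(c))
```

```text
top cam hole [ 0.53654414 -0.2838817   0.1525    ] tip [ 0.53701379 -0.28556025  0.111     ]
side cam hole [ 0.5386524  -0.28036319  0.1525    ] tip [ 0.5391525  -0.28286092  0.111     ]
tri hole (array([ 0.53795555, -0.28390914,  0.1511793 ]), np.float64(0.002749991124492332)) tip (array([ 0.53834923, -0.28554043,  0.10991551]), np.float64(0.0026208103933585145))
kinematic hole [ 0.53762506 -0.2824442   0.15300648]
hole ellipse ((443.48516845703125, 266.9088134765625), (14.166365623474121, 14.950111389160156), 155.23977661132812)
```

Both cameras show the hole needs to move about +0.5 mm in x and −2 mm in y. I'll correct that, lower to just above the tip, and look again.

Emit:
servo_tool:
  motion: "-1 -0.5 0 0 0 0;-1.8 -1 5 0 0 0;-1.8 -1 12 0 0 0;-1.8 -1 20 0 0 0;-1.8 -1 26 0 0 0;-1.8 -1 30 0 0 0;-1.8 -1 30 0 0 0;-1.8 -1 30 0 0 0;-1.8 -1 30 0 0 0"

```text
clock: 18.0
tool_pos: [0.5707, -0.3183, 0.1309]
tool_rot: [[-0.707, 0.707, 0.001], [0.707, 0.707, -0.002], [-0.002, -0.0, -1.0]]
force: [-0.8, -0.2, 0.5]
width: 0.0614
```

```bash
cat > look.py <<'E'
import sys
from h import *
n=sys.argv[1]
s=robot.get_state(); print(s["clock"],s["tool_pos"],s["force"],s["width"]); print("kinematic hole",s["tool_pos"]+np.array(s["tool_rot"])@[.0459,0,.0071])
for c in("side","top"):
    p,d=vision.grab_frame(c); np.save(f"pics/{c}{n}.npy",d); cv2.imwrite(f"pics/{c}{n}f.png",p[:,:,::-1])
    k,X,m=cheekplane(p,d,c,(-.4,-.2),(.43,.65),(.03,.3)); print(c,len(X),X.mean(0),np.degrees(np.arctan(k[:2])))
    if c=="side": cv2.imwrite(f"pics/s{n}.png",cv2.resize(p[160:240,330:410,::-1],None,fx=8,fy=7,interpolation=2))
    else: cv2.imwrite(f"pics/t{n}.png",np.clip(1.5*cv2.resize(p[235:305,400:470,::-1],None,fx=8,fy=8,interpolation=2),0,255).astype(np.uint8))
E
python3 look.py 10
```

```text
18.0 [ 0.57073297 -0.3182785   0.13089049] [-0.84228658 -0.22593834  0.47393689] 0.06135258648875696
kinematic hole [ 0.53827961 -0.2858405   0.12369493]
side 325 [ 0.53048882 -0.26409139  0.1235216 ] [-0.08386361 -1.21342457]
top 689 [ 0.54822805 -0.27264371  0.12462923] [-0.58340726 -0.75800393]
```

View pics/s10.png

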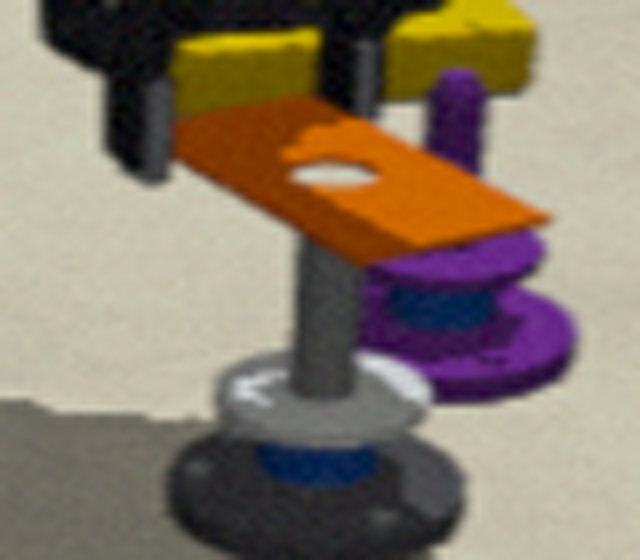

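View pics/t10.png

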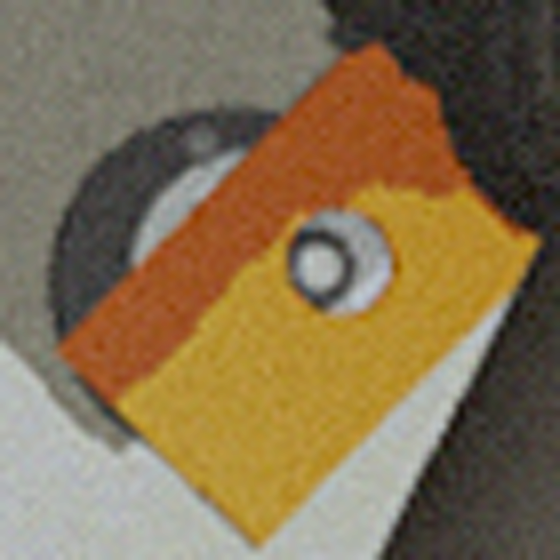

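Run:
```python
from h import *
T=lambda x,y:((x+.5)/8-.5+400,(y+.5)/8-.5+235)
S=lambda x,y:((x+.5)/8-.5+330,(y+.5)/7-.5+160)
for z in(.1225,.1245):print("hole",atz("top",T(341,262.5),z))
print("tip",atz("top",T(322,265),.111))
print("side hole",atz("side",S(332,174),.124))
print("post axis at side z=.075?", [ (z,atz("side",S(327,y),z)) for y,z in((330,.075),)])
p=cv2.imread("pics/top10f.png"); hsv=cv2.cvtColor(p,cv2.COLOR_BGR2HSV)
o=((hsv[...,0]>5)&(hsv[...,0]<25)&(hsv[...,1]>120)).astype(np.uint8); o[:200]=0;o[320:]=0;o[:,:380]=0;o[:,480:]=0
cs,hi=cv2.findContours(o,cv2.RETR_CCOMP,cv2.CHAIN_APPROX_NONE)
for c,hh in zip(cs,hi[0]):
    if hh[3]>=0 and len(c)>15: print("hole ellipse",cv2.fitEllipse(c),atz("top",cv2.fitEllipse(c)[0],.1235), "crop340,262 px",T(341,262.5))
q=proj("top",[[.537,-.2855,.111],[.538,-.2855,.111],[.537,-.2845,.111]]); print(q)
```

```text
hole [ 0.53693265 -0.28783501  0.1225    ]
hole [ 0.53684028 -0.28739659  0.1245    ]
tip [ 0.53682736 -0.28598135  0.111     ]
side hole [ 0.53963198 -0.28205294  0.124     ]
post axis at side z=.075? [(0.075, array([ 0.53570579, -0.26796815,  0.075     ]))]
hole ellipse ((442.0255126953125, 267.2471923828125), (13.637426376342773, 14.689842224121094), 156.26527404785156) [ 0.53711555 -0.28732208  0.1235    ] crop340,262 px (442.1875, 267.375)
[[439.55063318 267.59035913]
 [439.54841848 267.04841119]
 [439.00741138 267.58294434]]
```

Emit:
servo_tool:
  motion: "0.5 0.4 0 0 0 0;1 0.8 0 0 0 0;1 0.8 2 0 0 0;1 0.8 4 0 0 0;1 0.8 6 0 0 0;1 0.8 8 0 0 0;1 0.8 8 0 0 0;1 0.8 8 0 0 0"

```text
clock: 18.9
tool_pos: [0.5703, -0.3168, 0.1224]
tool_rot: [[-0.707, 0.707, 0.0], [0.707, 0.707, -0.001], [-0.001, -0.001, -1.0]]
force: [0.8, 0.0, -0.7]
width: 0.0619
```

```bash
python3 look.py 11
```

```text
18.9 [ 0.57029127 -0.31682315  0.12238727] [ 0.77664041  0.0388053  -0.74155236] 0.06188100101213784
kinematic hole [ 0.53782944 -0.28438439  0.11523348]
side 360 [ 0.53123572 -0.26342102  0.11502289] [-0.13668262 -0.93143794]
top 676 [ 0.54794623 -0.27131682  0.11612991] [-0.45520495 -0.73921765]
```

View pics/t11.png

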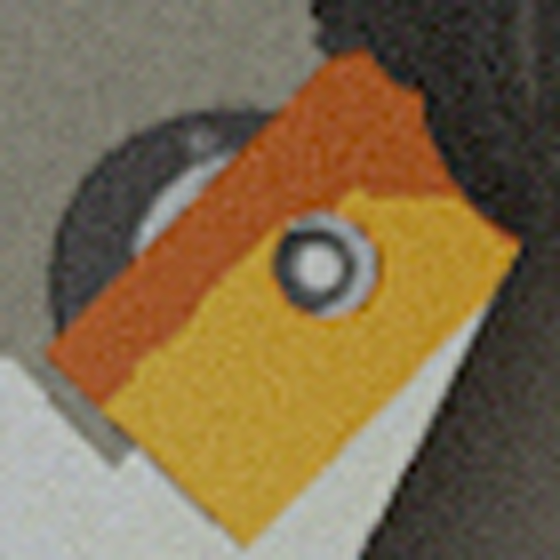

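View pics/s11.png

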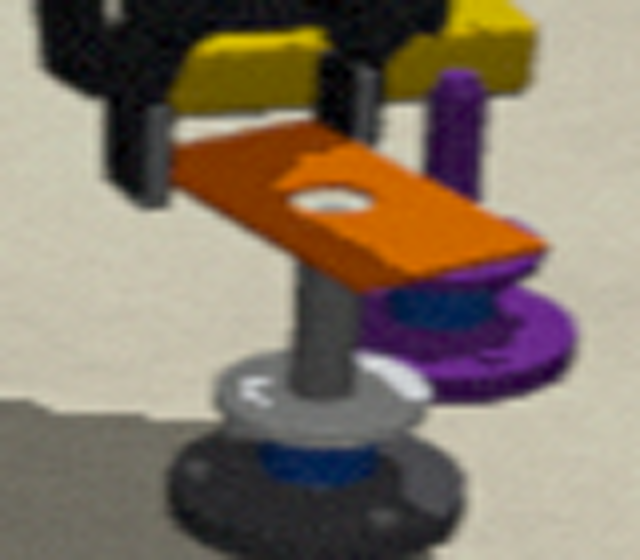

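Emit:
servo_tool:
  motion: "0.3 -0.3 2 0 0 0;0.3 -0.3 4 0 0 0;0.3 -0.3 6 0 0 0;0.3 -0.3 8 0 0 0;0.3 -0.3 10 0 0 0;0.3 -0.3 10 0 0 0"

```text
clock: 19.6
tool_pos: [0.5697, -0.3166, 0.112]
tool_rot: [[-0.707, 0.707, -0.0], [0.707, 0.707, -0.001], [-0.001, -0.001, -1.0]]
force: [-0.6, 1.0, -1.0]
width: 0.0611
```

Emit:
servo_tool:
  motion: "0 0 2 0 0 0;0 0 4 0 0 0;0 0 6 0 0 0;0 0 8 0 0 0;0 0 8 0 0 0"

```text
clock: 20.1
tool_pos: [0.5697, -0.3167, 0.1041]
tool_rot: [[-0.707, 0.707, -0.0], [0.707, 0.707, -0.001], [-0.001, -0.001, -1.0]]
force: [-0.2, 0.9, -0.4]
width: 0.0613
```

```bash
python3 look.py 12
```

```text
20.1 [ 0.56969507 -0.31666931  0.10406673] [-0.16860474  0.89364475 -0.42573991] 0.061287014591674085
kinematic hole [ 0.53722852 -0.2842297   0.09693832]
side 441 [ 0.53189916 -0.268203    0.09675946] [-0.02331621 -0.59035673]
top 612 [ 0.5483138  -0.27092441  0.0979353 ] [-0.40124376 -0.64447975]
```

View pics/t12.png

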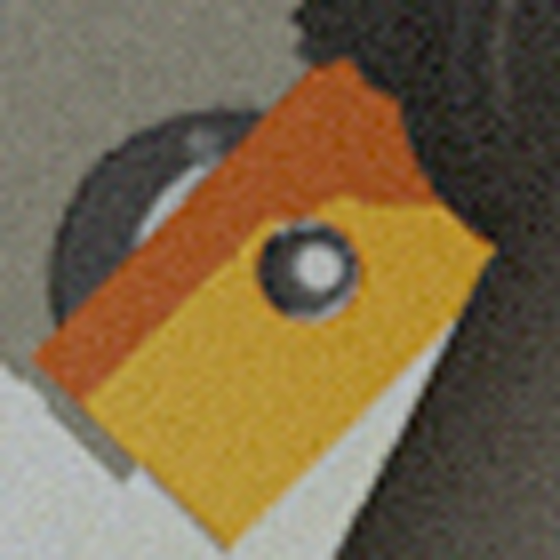

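View pics/s12.png

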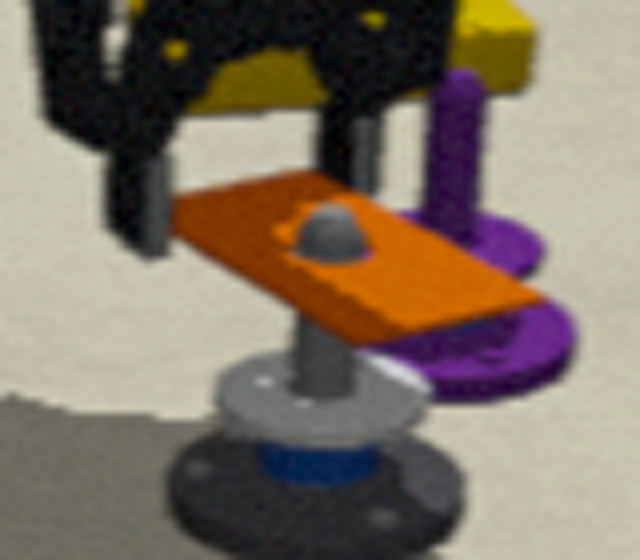

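Threaded: the post stands centrally in the hole in both views, with no contact force. Continuing down.

Emit:
servo_tool:
  motion: "0 0 3 0 0 0;0 0 6 0 0 0;0 0 9 0 0 0;0 0 12 0 0 0;0 0 15 0 0 0;0 0 15 0 0 0"

```text
clock: 20.8
tool_pos: [0.5696, -0.3166, 0.0888]
tool_rot: [[-0.707, 0.707, -0.0], [0.707, 0.707, -0.001], [-0.0, -0.001, -1.0]]
force: [0.9, 0.6, -0.2]
width: 0.0617
```

Emit:
servo_tool:
  motion: "0 0 3 0 0 0;0 0 6 0 0 0;0 0 9 0 0 0;0 0 12 0 0 0;0 0 15 0 0 0;0 0 15 0 0 0"

```text
clock: 21.4
tool_pos: [0.5696, -0.3167, 0.0739]
tool_rot: [[-0.707, 0.707, -0.0], [0.707, 0.707, -0.001], [-0.0, -0.001, -1.0]]
force: [-0.9, -0.6, -1.0]
width: 0.0618
```

```bash
python3 look.py 13
```

```text
21.4 [ 0.56961469 -0.3166643   0.07389611] [-0.8946554  -0.61196004 -1.01543072] 0.06176630694328311
kinematic hole [ 0.53714693 -0.28422333  0.06677934]
side 360 [ 0.52948126 -0.26361259  0.06659375] [ 0.09130015 -0.89952172]
top 533 [ 0.54962231 -0.27107337  0.06763468] [ 0.50468996 -0.07956635]
```

View pics/t13.png

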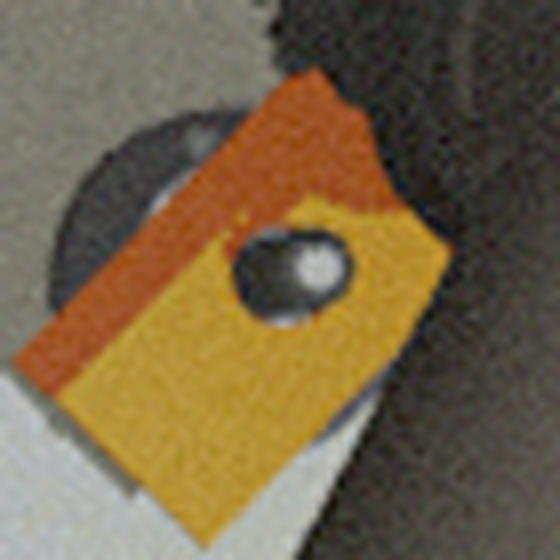

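View pics/s13.png

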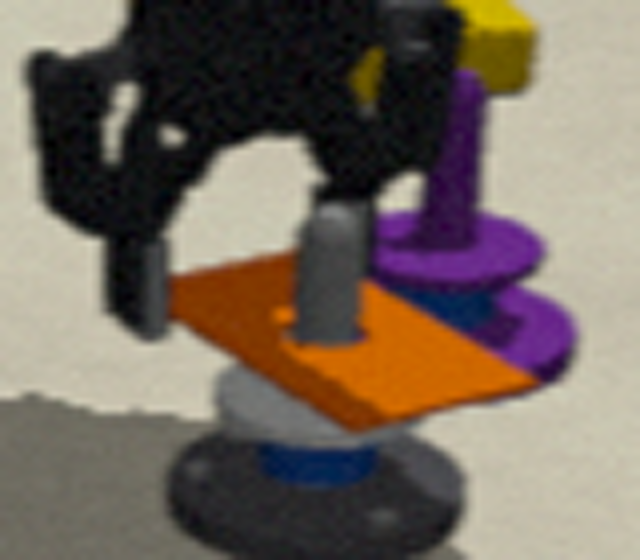

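Emit:
servo_tool:
  motion: "-0.3 0.3 2 0 0 0;-0.3 0.3 4 0 0 0;-0.3 0.3 6 0 0 0;-0.3 0.3 8 0 0 0;-0.3 0.3 10 0 0 0;-0.3 0.3 12 0 0 0;-0.3 0.3 13 0 0 0;-0.3 0.3 14 0 0 0;-0.3 0.3 14 0 0 0;-0.3 0.3 14 0 0 0"

```text
clock: 22.5
tool_pos: [0.5704, -0.3169, 0.0605]
tool_rot: [[-0.707, 0.707, 0.001], [0.707, 0.707, -0.001], [-0.001, -0.001, -1.0]]
force: [-0.4, -0.4, -1.3]
width: 0.0618
```

Emit:
servo_tool:
  motion: "0 0 0.7 0 0 0;0 0 1.4 0 0 0;0 0 2 0 0 0;0 0 2 0 0 0"

```text
clock: 22.9
tool_pos: [0.5703, -0.3169, 0.0584]
tool_rot: [[-0.707, 0.707, 0.0], [0.707, 0.707, -0.001], [-0.001, -0.001, -1.0]]
force: [-0.4, 0.3, 0.2]
width: 0.0616
```

Emit:
servo_tool:
  motion: "0 0 0.5 0 0 0;0 0 1 0 0 0;0 0 1 0 0 0"

```text
clock: 23.2
tool_pos: [0.5703, -0.3168, 0.0574]
tool_rot: [[-0.707, 0.707, 0.0], [0.707, 0.707, -0.001], [-0.001, -0.001, -1.0]]
force: [-0.2, -0.0, -1.0]
width: 0.0616
```

Underside at about 49 mm now; I expect contact near 45 mm.

Emit:
servo_tool:
  motion: "0 0 0.5 0 0 0;0 0 1 0 0 0;0 0 1 0 0 0"

```text
clock: 23.5
tool_pos: [0.5703, -0.3169, 0.0564]
tool_rot: [[-0.707, 0.707, 0.0], [0.707, 0.707, -0.001], [-0.001, -0.001, -1.0]]
force: [-0.5, -0.3, -1.2]
width: 0.0618
```

Emit:
servo_tool:
  motion: "0 0 0.5 0 0 0;0 0 1 0 0 0;0 0 1 0 0 0"

```text
clock: 23.8
tool_pos: [0.5704, -0.3169, 0.0554]
tool_rot: [[-0.707, 0.707, 0.001], [0.707, 0.707, -0.001], [-0.001, -0.001, -1.0]]
force: [-0.6, -1.0, -0.5]
width: 0.0614
```

Emit:
servo_tool:
  motion: "0 0 0.5 0 0 0;0 0 0.5 0 0 0;0 0 0.5 0 0 0"

```text
clock: 24.1
tool_pos: [0.5704, -0.3169, 0.0552]
tool_rot: [[-0.707, 0.707, 0.001], [0.707, 0.707, -0.001], [-0.001, -0.0, -1.0]]
force: [-1.1, -0.0, 1.1]
width: 0.0613
```

Emit:
servo_tool:
  motion: "0 0 0.5 0 0 0;0 0 0.5 0 0 0;0 0 0.5 0 0 0"

```text
clock: 24.4
tool_pos: [0.5704, -0.3169, 0.0549]
tool_rot: [[-0.707, 0.707, 0.001], [0.707, 0.707, -0.001], [-0.001, -0.0, -1.0]]
force: [-0.7, 0.1, 4.6]
width: 0.0618
```

```bash
python3 look.py 14
```

```text
24.4 [ 0.57044625 -0.31694322  0.05488397] [-0.72993854  0.14855972  4.59194974] 0.061762970681317
kinematic hole [ 0.5379868  -0.28450496  0.04771715]
side 482 [ 0.53215893 -0.27107353  0.04868772] [-0.69622114  0.16723849]
top 500 [ 0.55052055 -0.27171767  0.04940073] [-2.93410026 -1.30165385]
```

View pics/s14.png

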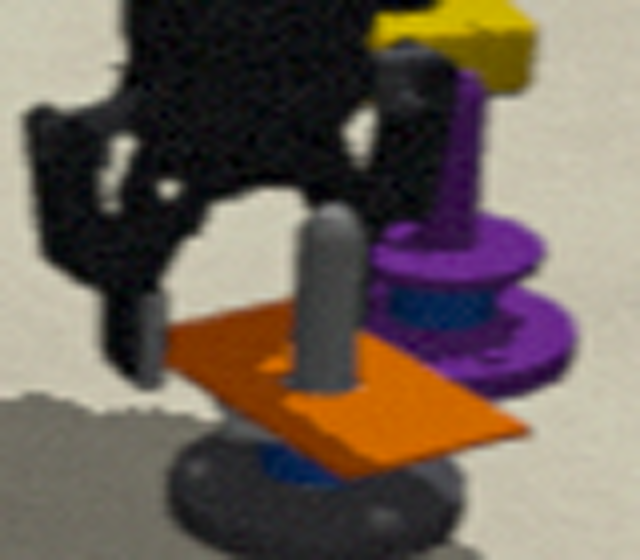

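View pics/t14.png

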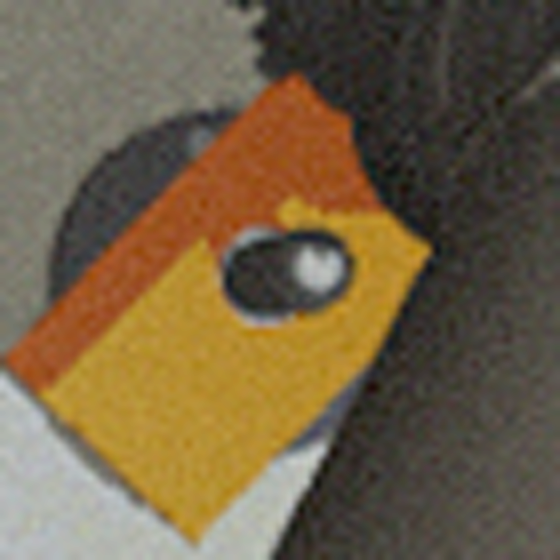

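The cheek lies on the collar: depth puts its top at about 48.7 mm, so the underside is near 45.7 mm, and the hole is around the post. I'll ease the load a little and release.

Emit:
servo_tool:
  motion: "0 0 -0.2 0 0 0;0 0 -0.2 0 0 0;0 0 -0.2 0 0 0"

```text
clock: 24.8
tool_pos: [0.5704, -0.317, 0.0548]
tool_rot: [[-0.707, 0.707, 0.001], [0.707, 0.707, -0.001], [-0.001, -0.0, -1.0]]
force: [-2.4, 1.1, 5.2]
width: 0.0617
```

Emit:
servo_tool:
  motion: "0 0 0 0 0 0;0 0 0 0 0 0;0 0 0 0 0 0;0 0 0 0 0 0;0 0 0 0 0 0;0 0 0 0 0 0"
  claw: 100

```text
clock: 25.4
tool_pos: [0.5704, -0.3169, 0.0546]
tool_rot: [[-0.707, 0.707, 0.001], [0.707, 0.707, -0.001], [-0.001, -0.001, -1.0]]
force: [0.1, 0.5, -0.5]
width: 0.0853
```

```bash
python3 look.py 15
```

```text
25.4 [ 0.57039463 -0.31692123  0.05464612] [ 0.09806337  0.47289362 -0.54654283] 0.08530907234860638
kinematic hole [ 0.53793432 -0.28448314  0.04748237]
side 528 [ 0.53533509 -0.27454286  0.04815629] [-0.01444146 -0.19261023]
top 488 [ 0.55251852 -0.27355547  0.04920056] [0.92418188 0.89799392]
```

View pics/s15.png

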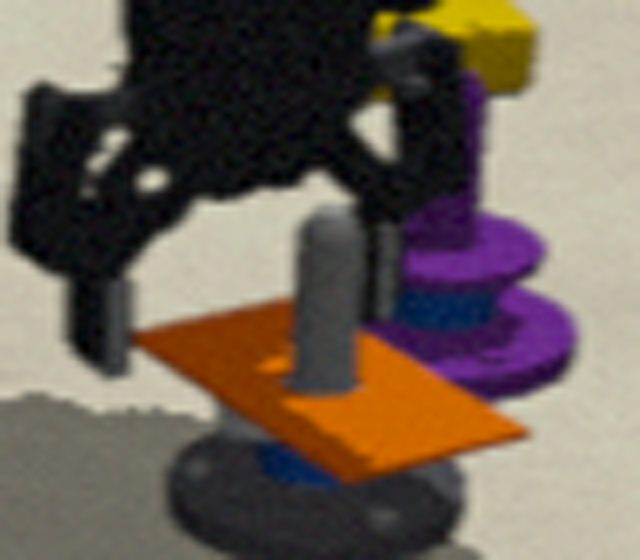

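View pics/t15.png

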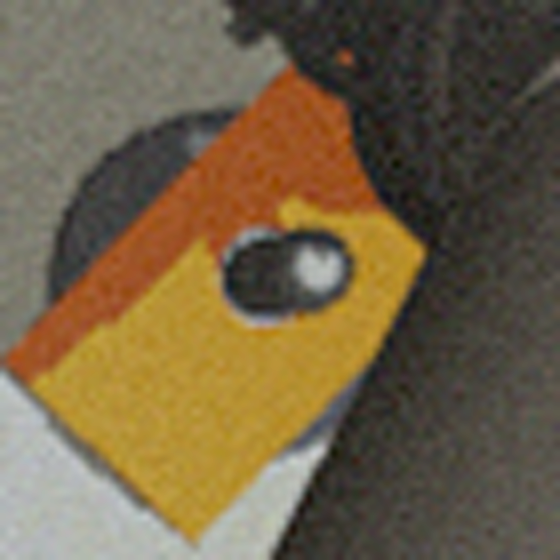

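Released: the cheek is flat and the fingers are clear on both sides. Retreating straight up.

Emit:
servo_tool:
  motion: "0 0 -3 0 0 0;0 0 -8 0 0 0;0 0 -15 0 0 0;0 0 -30 0 0 0;0 0 -55 0 0 0;0 0 -85 0 0 0;0 0 -120 0 0 0;0 0 -140 0 0 0;0 0 -140 0 0 0;0 0 -140 0 0 0"

```text
clock: 26.5
tool_pos: [0.5703, -0.3167, 0.1955]
tool_rot: [[-0.707, 0.707, 0.002], [0.707, 0.707, -0.002], [-0.002, 0.0, -1.0]]
force: [-0.8, 0.8, 0.1]
width: 0.0854
```

Emit:
servo_tool:
  motion: "-15 15 0 0 0 0;-15 15 0 0 0 0;-15 15 0 0 0 0;-15 15 0 0 0 0"

```text
clock: 26.9
tool_pos: [0.5902, -0.3168, 0.1937]
tool_rot: [[-0.707, 0.707, -0.002], [0.707, 0.707, -0.001], [0.001, -0.002, -1.0]]
force: [-0.1, -0.7, 0.5]
width: 0.0855
```

```bash
python3 look.py 16
python3 - <<'E'
from h import *
for n,q in(("bob",(161,277)),): pass
print([ (q,nets.place_of("top",q)[:1]) for q in("bobbin","roller","driver")])
E
```

```text
26.9 [ 0.59021933 -0.316769    0.19369241] [-0.05995903 -0.71310458  0.5263457 ] 0.08546655885525713
kinematic hole [ 0.55776118 -0.28430652  0.18663009]
side 132 [ 0.51823318 -0.2622412   0.048195  ] [ 1.56328549 -2.52406965]
top 97 [ 0.56945652 -0.3044539   0.04913566] [0.21463186 0.24686971]
[('bobbin', [{'xy': [163.6, 277.1], 'score': 0.77}]), ('roller', [{'xy': [387.4, 165.5], 'score': 0.64}]), ('driver', [{'xy': [163.8, 278.1], 'score': 0.71}])]
```

View pics/side16f.png

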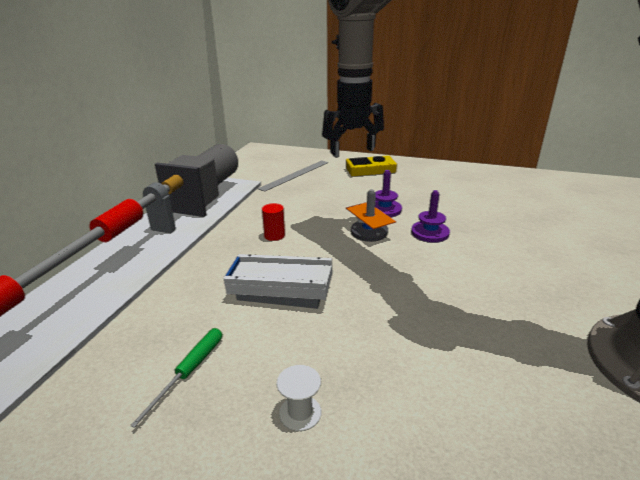

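View pics/t16.png

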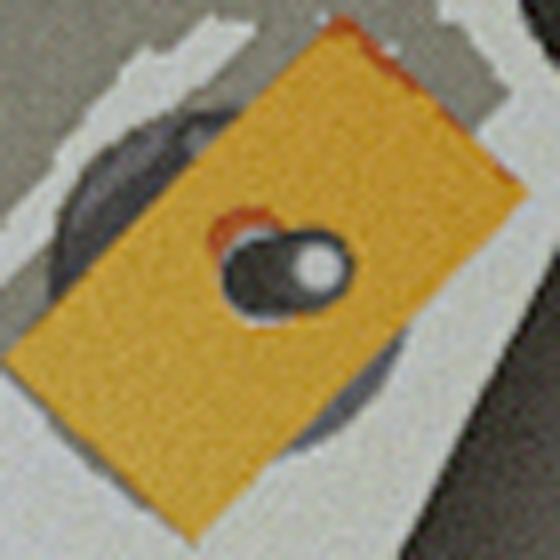

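Run:
```python
from h import *
print(robot.finish_job())
```

```text
the job is handed in; nothing more can be done
None
```

The cheek is on the grey arbor, resting on its collar and released. I handed the job in at about 27 s. No verdict was reported.

**What I did**
- **Slide:** I dragged the cheek along the slide with the closed fingertips, with the upward force on the tool reading 5–8 N, until the front end overhung by about 37 mm.
- **Pinch and lift:** I pinched it across its 64 mm width and lifted it. It kept its angle in the grip, about 3.2° against the 3° of the slide.
- **Thread and lower:** I levelled it and centred the hole over the post using both cameras. It threaded without noticeable force. By feel it met the collar with the underside about 46 mm above the bench, at about 5 N.
- **Release:** I opened the fingers and retreated straight up.

**Last checks**
- The cheek lies round the post, and depth puts its top at about 48–49 mm above the bench.
- Just after release the side camera's depth fit gave a tilt of about 0.2°; the top camera's gave about 1°.
- The robot is clear of everything.
- The bobbin, roller and screwdriver look unmoved in the final side picture.

**Disagreements**
- **Calibration:** the two cameras differ by about 3 mm in absolute position, so I centred the hole relative to the post instead.
- **Final tilt fit:** the side camera's last fit gave up to 2.5° of slope, but it rested on only 132 points. The top camera's fit at the same moment gave 0.2°.
- **Screwdriver:** the network's last screwdriver detection fell on the bobbin. I judged the screwdriver from the picture instead.
- **Grip width:** the gripper read 61–62 mm on the 64 mm cheek. I did not find out why.

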